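# Build the stepped wheel pack and wind the run timer

## Robot

A 7-joint arm with a two-finger parallel gripper is mounted at the origin on the work surface. World frame = base frame: x ahead of the robot, y to its left, z up, the work surface at z = 0. Lengths are in m, angles in rad, forces in N, time in s.
With the tool pointing down it reaches from about 0.4 to 0.875 m from the base axis. Payload 19.3 kg.
Tool frame: the origin (TCP) lies at the very end of the fingers, on their centre line; the grasp point (between the pads) lies 19 mm behind it; z points along the fingers, y is the line along which they close (so a half turn about z gives the same grasp; the last joint's range is limited). The gripper opens to 85 mm and grips with 20 to 120 N. Pads are 22 mm wide; open, the fingers measure 114 mm over their backs; the gripper's body (76 mm by 85 mm) begins 54 mm behind the grasp point. The pads swing forward as they close: fully open they stand 13 mm farther back than shut.
Start: joints at [1.084, 0.521, -0.036, 1.599, 0.021, 1.021, -0.113], TCP at [0.253, -0.571, 0.231] pointing down, gripper open.
Joint ranges: [-2.91, 2.91], [-0.3, 2.13], [-1.5, 1.42], [0.17, 2.43], [-1.26, 4.41], [0.16, 1.93], [-2.52, 2.52]. Speed limits (rad/s): [1.89, 1.89, 2.39, 2.39, 3.01, 3.01, 3.01].

## Interface

Orientations are given as a 3x3 rotation matrix whose columns are the frame's x, y, z axes.
In Python, from cell import get_state, viewer, finish_job, nets gives the robot as it stands.
- The arm moves only by the tool arm_command, never from a script. Its argument "targets" is a list of rows, each a list of 5 numbers: the finger opening in m, from 0 to 0.0854, then the shift along the world's x, y, z in m, then the turn about the world's z in rad. In form: [[gripper, tx, ty, tz, turn], ...]. A call has 1 to 12 rows; each row shifts and turns the commanded pose from where the row before left it; what a row does not reach is not made up. A row lasts 1/10 s, in which the tool goes at most 50 mm and 8.59 degrees, less where a joint would pass 70% of its speed; a pose out of reach is approached as far as the arm can. A call is refused whole if a number of a shift passes 0.05 or a number of a turn 0.15, either way. A call with a gripper value outside its range is refused whole. The fingers move at their own pace and stop on an object; the grip force is fixed at half the most. Time passes only in rows, so rows that do not move let the fingers close. It gives the time, the measured TCP pose, the force, the opening and the grip force at its end, in the units of the state.
- get_state(): the state, without advancing time (a new reading comes with each control period).
- viewer.camera(name): name is "side" or "top"; returns the picture (420x560x3 uint8, red, green, blue); there is no depth.
- viewer.camera_model(name): a dict with "vfov" (degrees; the focal length in pixels is half the picture's height over the tangent of half this angle, whatever the lens; pixels are square), "cx", "cy" (the principal point, pixels), "world_to_cam" (4x4, takes a point from world to camera coordinates). Camera axes: x right, y down, z forward; pixel columns grow to the right and rows downward; lengths in m; the calibration is good to about 2 mm. A picture is of the moment at which its call begins. camera_model takes no time and is no camera call.
- finish_job(): hands the job in; it is judged then, once.
Trained networks look in the newest picture that a camera, given by its name, has taken for a name from the list of things; names that differ only in an ending like _2 or _b are one class to them, and where a whole thing is asked for, a point or a joint stands for the part that bears it (a point fixed in the world has none). Each returns a list of dicts, best first, with "confidence" (0 to 1); they miss things now and then, are a little off and sometimes report something else, mostly with a low value. They report only what shows in the picture. A call takes as long as a camera call. They do not tell look-alikes from the thing itself.
- nets.silhouettes(camera, query): "region" (420x560 bool, what is visible of it) and "bbox" ([left, top, width, height] in pixels, round what is visible of it).
The state is a dict: "time_s": time; "q": joint angles; "dq": joint speeds; "joint_torque": joint torques, N m; "ee_pos": TCP position; "orientation": TCP orientation; "force": force on the tool from outside, world axes, zero at the start; "torque": the same for the moment, N m; "gripper_width": finger opening in m; "grip_force": force on a finger pad.
Only numpy, scipy, OpenCV 4.12 (cv2) and the standard library are available. Lean on these libraries where they do the work, as an engineer would, in place of code of your own. Each camera call takes 0.05 s, during which the arm holds its last target. There are 200 camera calls.

## Task

Build up the knife-finishing wheel pack on the upright spindle: first the silver backing flange with the six black dots, then every wheel that is on the bench in the order dark grey, brick red, blue, white from the bottom up (largest lowest; one or two of the four are missing), then the brass clamp ring and last the red cap, each lying flat on the one below before the next goes on. Lower the wheels down the post rather than dropping them, for they are brittle, then wind the timer's key clockwise, in several partial turns, until it is fully wound at its stop. Leave the tin, brush, spanner, dressing stick and knife where they are.

Things in the scene. Friction and masses are not known exactly. Their poses are not given: they have to be found in the camera images.
- spindle: fixed green spindle unit: square housing 150 x 150 mm, 35 mm high, with a steel seat disc (60 mm across, top 45 mm above the table) and an upright steel post, 16 mm across with a tapered tip (9 mm across), rising from the centre of the seat to 115 mm above the table. Origin: centre of the underside; z up. Its place varies
- seat (a point): centre of the top of the seat disc, at the foot of the post, on the post's axis (45 mm above the table); the post rises 70 mm above it; z up
- flange: silver aluminium backing flange: flat ring 68 mm across, 8 mm thick, central hole 20 mm, with six black dots around each face. Origin: its centre, at mid-thickness; z along the hole
- wheel_coarse: dark grey coarse wheel: flat rigid ring 64 mm across, 12 mm thick, central hole 20 mm. Origin: its centre, at mid-thickness; z along the hole. Two or three of the four wheels are there on any one day
- wheel_medium: brick-red medium wheel: flat rigid ring 58 mm across, 12 mm thick, central hole 20 mm. Origin: its centre, at mid-thickness; z along the hole. Two or three of the four wheels are there on any one day
- wheel_fine: blue fine wheel: flat rigid ring 52 mm across, 12 mm thick, central hole 20 mm. Origin: its centre, at mid-thickness; z along the hole. Two or three of the four wheels are there on any one day
- wheel_polish: white polishing wheel: flat rigid ring 46 mm across, 12 mm thick, central hole 20 mm. Origin: its centre, at mid-thickness; z along the hole. Two or three of the four wheels are there on any one day
- clamp_ring: brass clamp ring: flat ring 40 mm across, 8 mm thick, central hole 20 mm. Origin: its centre, at mid-thickness; z along the hole
- cap: red cap, standing upright with its open end down: a knurled barrel 32 mm across (about 34 over the knurls' looks) on a collar 44 mm across and 6 mm high; 42 mm high in all; a blind bore, 20 mm across and 36 mm deep, opens at the underside. Origin: centre of the underside; z up. Grip the barrel, above the collar
- timer: fixed grey wind-up run timer: box 100 x 100 mm, top 50 mm above the table, white dial and a key on top. Origin: centre of the underside; z up; its place and yaw vary
- key_grip (a point): point on the key's (upright) axis at the height to grip, about 81 mm above the table. The key is a black upright bar 50 mm long, 12 mm thick, from 64 to 94 mm above the table, centred on the axis, with an orange end. This point's x axis runs along the bar to the orange end and turns with the key
- key (a joint): turn of the key in rad, growing clockwise as seen from above; 0 with the orange end along the timer's +x, so the bar points at the timer's yaw minus this value; firm stop, fully wound, at 3.6 (the red tick on the dial). Lightly sprung, but stays where it is left; about 0.05 to 0.08 N m to turn; wind it by several partial turns
- wax_tin: wax tin, pale with a blue band, 66 mm across, 70 mm high, not to be disturbed. Origin: centre of its underside
- bench_brush: hand brush lying flat, not to be disturbed. Origin: near its middle, underside
- spanner: steel spanner lying flat, not to be disturbed. Origin: near its middle, underside
- dressing_stick: grey-green dressing stick, 70 x 20 x 20 mm, lying flat, not to be disturbed. Origin: centre of its underside
- knife: knife with a wooden handle, about 220 mm long, lying flat, not to be disturbed. Origin: at the guard, underside
There are look-alikes about, which are no part of the job. What is shaped like the clamp_ring but turquoise is not meant.

How it is judged:
By the outcome, as a careful person would: the job done as asked, in the order asked, and still so for the second after the job is handed in, with the robot touching nothing.
Of wheel_coarse, wheel_medium, wheel_fine, wheel_polish only 2 to 3 are there at a start; the rules pass over those that are not, and their reading is None.
At some moment in a run one of flange, wheel_coarse, wheel_medium, wheel_fine, wheel_polish, clamp_ring may be knocked a few centimetres aside while the robot is not near it.
It also fails if it takes over 200 s, if anything falls off the work surface, if the arm or the gripper's body presses on something with over 40 N, if the wrist force passes 120 N, or if a joint passes its speed limit or range.

## Working session

There is one attempt and no reset: what is moved stays moved. The work goes in short steps, Python scripts to look and compute and a tool call to move; the robot and the scene stay as the last step left them, time stands still between calls to the robot, and variables do not carry over. Pictures are saved under pics/ and viewed, at most 14 in all, crops included, and the job is handed in when it is done.

Besides the shell and the picture viewer there is one more tool, called after ">>>" as a command line: name --pt "numbers of a row" for each row, then --argument value for the rest. arm_command: Moves the arm, as the interface text tells. Its arguments: {"type":"object","properties":{"targets":{"type":"array"}},"required":["targets"]}

```bash
mkdir -p pics; ls
python3 - <<'E'
from cell import get_state, viewer, finish_job, nets
import cv2
s=get_state(); print(s['time_s'],s['ee_pos'],s['orientation'],s['gripper_width'])
for c in ('side','top'):
    im=viewer.camera(c); cv2.imwrite(f'pics/{c}0.png',im[:,:,::-1]); m=viewer.camera_model(c); print(c,m)
E
```

```text
pics
0.0 [ 0.25285298 -0.57121354  0.23072614] [[ 9.14396868e-01  4.04818574e-01 -5.38063605e-04]
 [ 4.04818921e-01 -9.14396348e-01  9.79917519e-04]
 [-9.53145819e-05 -1.11385184e-03 -9.99999375e-01]] 0.08559012767536463
side {'vfov': 49.581887904172184, 'cx': 283.27910525882555, 'cy': 214.40479046705818, 'world_to_cam': array([[-0.96609045, -0.25785159,  0.01348319,  0.56864944],
       [-0.17542945,  0.61717211, -0.76702222,  0.16107109],
       [ 0.18945645, -0.7433782 , -0.64147885,  1.11301083],
       [ 0.        ,  0.        ,  0.        ,  1.        ]])}
top {'vfov': 49.767311166396624, 'cx': 276.90890546060746, 'cy': 200.88028740250707, 'world_to_cam': array([[-1.21486446e-01, -9.92592932e-01, -5.61957338e-04,
         7.75159893e-02],
       [-9.63377466e-01,  1.18046987e-01, -2.40767037e-01,
         6.19371822e-01],
       [ 2.39049997e-01, -2.87085545e-02, -9.70582772e-01,
         9.12513085e-01],
       [ 0.00000000e+00,  0.00000000e+00,  0.00000000e+00,
         1.00000000e+00]])}
```

View pics/top0.png

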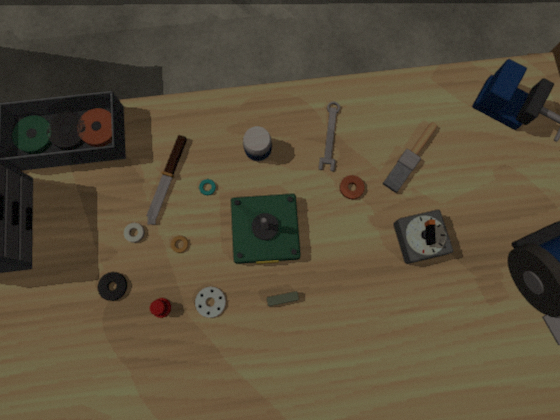

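View pics/side0.png

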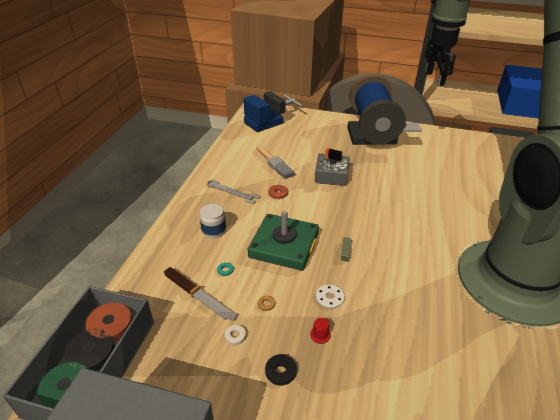

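Top view: spindle (266,228), flange (210,302), dark grey (112,286), brick red (352,187), white (134,233), brass (180,244), cap (160,308), timer (423,237) and turquoise decoy (208,187). There is no blue wheel on the bench, and the discs in the bin at top left aren't part of the job. The side view agrees.

```bash
cat > h.py <<'E'
from cell import get_state, viewer, finish_job, nets
import numpy as np, cv2
M={c:viewer.camera_model(c) for c in('top','side')}
def ray(c,u,v):
    m=M[c];f=210/np.tan(np.radians(m['vfov'])/2);T=m['world_to_cam']
    R=T[:3,:3];o=-R.T@T[:3,3];d=R.T@np.array([(u-m['cx'])/f,(v-m['cy'])/f,1]);return o,d/np.linalg.norm(d)
def proj(c,p):
    m=M[c];f=210/np.tan(np.radians(m['vfov'])/2);q=m['world_to_cam'][:3,:3]@np.array(p)+m['world_to_cam'][:3,3]
    return np.array([f*q[0]/q[2]+m['cx'],f*q[1]/q[2]+m['cy']])
def plane(c,uv,z):
    o,d=ray(c,*uv);return o+d*(z-o[2])/d[2]
def tri(a,b):
    o1,d1=ray('top',*a);o2,d2=ray('side',*b)
    t=np.linalg.lstsq(np.c_[d1,-d2],o2-o1,rcond=None)[0];p,q=o1+t[0]*d1,o2+t[1]*d2
    return (p+q)/2,np.linalg.norm(p-q)
def snap(tag=None):
    r={}
    for c in M:
        r[c]=viewer.camera(c)
        if tag:cv2.imwrite(f'pics/{c}_{tag}.png',r[c][:,:,::-1])
    return r
def cen(reg):
    # centre of the filled outline
    k=max(cv2.findContours(reg.astype('uint8'),cv2.RETR_EXTERNAL,cv2.CHAIN_APPROX_NONE)[0],key=cv2.contourArea)
    m=cv2.moments(k);return np.array([m['m10']/m['m00'],m['m01']/m['m00']])
def look(name,n=3):
    out={}
    for c in M:
        out[c]=[(d['confidence'],cen(d['region']),d['bbox'],d['region']) for d in nets.silhouettes(c,name)[:n] if d['region'].sum()>8]
    return out
E
python3 - <<'E'
from h import *
np.set_printoptions(precision=4,suppress=True)
snap('1')
for n,z in dict(flange=.004,wheel_coarse=.006,wheel_medium=.006,wheel_fine=.006,wheel_polish=.006,clamp_ring=.004,cap=.02,spindle=.035,timer=.04,key_grip=.08).items():
    o=look(n)
    for c in o: print(n,c,[(round(d[0],2),d[1].round(1),list(d[2]),plane(c,d[1],z)[:2]) for d in o[c] if d[0]>.3])
    if o['top'] and o['side']: print('   tri',*tri(o['top'][0][1],o['side'][0][1]))
E
```

```text
flange top [(0.86, array([209.5, 301.4]), [197.9, 288.5, 25.3, 27.5], array([0.4315, 0.1763]))]
flange side [(0.7, array([330. , 296.5]), [316.8, 284.2, 30.0, 27.3], array([0.4288, 0.1761]))]
   tri [0.4301 0.1762 0.0041] 0.002752530245283571
wheel_coarse top [(0.83, array([112. , 285.8]), [98.7, 271.6, 27.3, 28.5], array([0.492 , 0.3897]))]
wheel_coarse side [(0.81, array([280.6, 369.3]), [266.0, 356.4, 30.8, 26.7], array([0.4903, 0.3896])), (0.74, array([332.6, 155.1]), [325.0, 147.8, 13.4, 15.2], array([ 0.5309, -0.4251]))]
   tri [0.4912 0.3896 0.0061] 0.0016731206266091551
wheel_medium top [(0.72, array([351.2, 186.6]), [341.1, 173.6, 22.6, 27.5], array([ 0.6544, -0.1787]))]
wheel_medium side [(0.6, array([266.1, 302.6]), [260.4, 296.8, 14.0, 10.5], array([0.5668, 0.235 ])), (0.48, array([277.9, 192. ]), [265.5, 186.3, 21.7, 7.9], array([ 0.6526, -0.177 ]))]
   tri [ 0.7852 -0.3161 -0.69  ] 0.09595633086626344
wheel_fine top [(0.46, array([406.9, 161.3]), [383.6, 122.9, 52.4, 67.2], array([ 0.7003, -0.321 ]))]
wheel_fine side []
wheel_polish top [(0.62, array([421.8, 235.9]), [3
[... 1342 characters left out ...]
 300.7, 17.1, 15.2], array([0.4312, 0.279 ]))]
spindle side [(0.85, array([283.9, 241.2]), [247.3, 209.0, 72.2, 61.1], array([0.5726, 0.0557]))]
   tri [0.5782 0.0362 0.0161] 0.0012396916826860757
timer top [(0.56, array([422.1, 236.2]), [394.6, 208.4, 53.5, 54.5], array([ 0.5136, -0.3096]))]
timer side [(0.6, array([332.1, 168. ]), [314.7, 147.9, 34.9, 38.1], array([ 0.5125, -0.2982]))]
   tri [ 0.5146 -0.313   0.03  ] 0.0005242592667044089
key_grip top [(0.76, array([428.7, 231.6]), [423.0, 219.6, 9.3, 25.7], array([ 0.5166, -0.3119]))]
key_grip side [(0.78, array([333.4, 155.2]), [326.3, 146.6, 19.4, 16.8], array([ 0.5136, -0.3083]))]
   tri [ 0.5156 -0.3129  0.0772] 0.0027993074340788553
```

Run:
```python
from h import *
t=cv2.imread('pics/top_1.png');s=cv2.imread('pics/side_1.png')
g=lambda im,x,y,w,h,k:cv2.resize(im[y:y+h,x:x+w],None,fx=k,fy=k,interpolation=cv2.INTER_CUBIC)
a=np.hstack([g(t,226,190,80,80,5)[:300*1+100],g(s,244,200,80,80,5)])
b=np.hstack([g(t,391,204,66,66,3),g(s,308,140,66,66,3),g(t,125,225,66,66,3),g(s,295,290,66,66,3)])
im=np.vstack([a,b[:,:800] if b.shape[1]>=800 else np.pad(b,((0,0),(0,800-b.shape[1]),(0,0)))]);cv2.imwrite('pics/c1.png',np.clip(im.astype(float)*1.5,0,255).astype('uint8'));print(im.shape)
```

```text
(598, 800, 3)
```

View pics/c1.png

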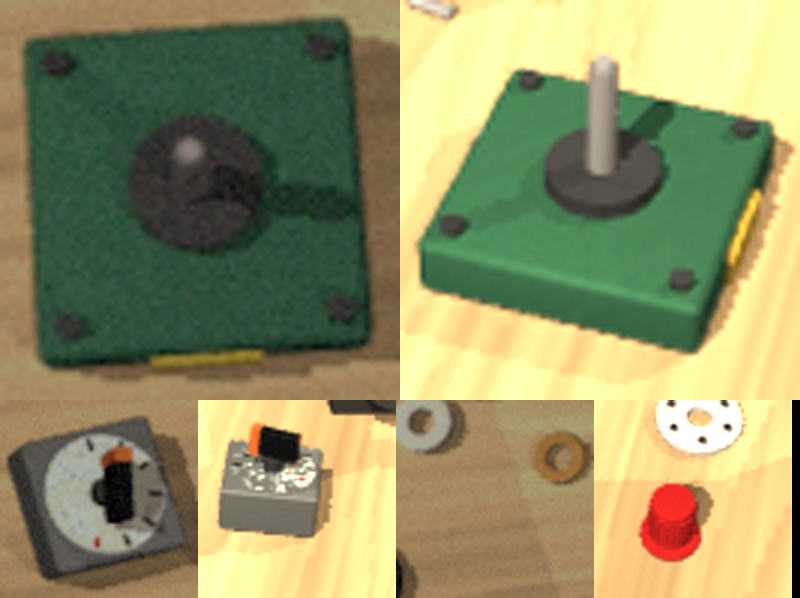

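Crops: the post tip is at about (263.4,219.6) in the top view and (284.2,211.6) in the side view. The key's orange end points up in the image, and the red tick is at the dial's lower left. Next I'll fit the post, the key and the ring centres by colour.

Run:
```python
from h import *
np.set_printoptions(precision=4,suppress=True)
T=lambda x,y,k,ox,oy:np.array([ox+(x+.5)/k-.5,oy+(y+.5)/k-.5])
a=lambda x,y:T(x,y,5,226,190); b=lambda x,y:T(x-400,y,5,244,200)
print('tip',*tri(a(189,150),b(603,60)),plane('top',a(189,150),.113),plane('side',b(603,60),.114))
print('disc',*tri(a(196,184),b(604,168)),plane('top',a(196,184),.045),plane('side',b(604,168),.045))
B=[(57,61),(321,44),(341,306),(68,325)];S=[(453,224),(530,80),(745,128),(681,279)]
for p in B: print('bolt top',plane('top',a(*p),.037))
for p in S: print('bolt side',plane('side',b(*p),.037))
print('means',np.mean([plane('top',a(*p),.037) for p in B],0),np.mean([plane('side',b(*p),.037) for p in S],0))
k=lambda x,y:T(x,y-400,3,391,204)
for n,p,z in [('orange far end',(120,450),.094),('black end',(118,522),.094),('dial',(108,494),.052),('redtick',(97,542),.052)]: print(n,plane('top',k(*p),z))
# colour ring centres
t=cv2.imread('pics/top_1.png');s=cv2.imread('pics/side_1.png')
R=dict(flange=(.4301,.1762,.008),coarse=(.4912,.3896,.012),medium=(.6535,-.178,.012),polish=(.6086,.3358,.012),clamp=(.5685,.235,.008))
D=dict(flange=68,coarse=64,medium=58,polish=46,clamp=40)
for n,(x,y,h) in R.items():
    for c,im in(('top',t),('side',s)):
        # rectify the top face plane at 0.5 mm/px, search for best annulus by gradient
        W=240;ww=np.array([[x-.06,y-.06],[x+.06,y-.06],[x+.06,y+.06],[x-.06,y+.06]])
        src=np.float32([proj(c,[*p,h]) for p in ww]);dst=np.float32([[0,0],[W,0],[W,W],[0,W]])
        r=cv2.warpPerspective(im,cv2.getPerspectiveTransform(src,dst),(W,W),flags=cv2.INTER_CUBIC)
        cv2.imwrite(f'pics/r_{n}_{c}.png',r)
        r=cv2.GaussianBlur(r,(0,0),2).astype(float)
        th=np.linspace(0,2*np.pi,120,endpoint=False);best=None
        for dx in np.arange(-16,17):
            for dy in np.arange(-16,17):
                sc=0
                Ro=D[n]/2/.5; smp=lambda rad:np.array([r[np.clip((120+dy+rad*np.sin(th)).round().astype(int),0,239),np.clip((120+dx+rad*np.cos(th)).round().astype(int),0,239)]])[0]
                sc=np.linalg.norm(smp(Ro-5)-smp(Ro+5),axis=1).mean()+.7*np.linalg.norm(smp(20+5)-smp(20-5),axis=1).mean()
                if best is None or sc>best[0]: best=(sc,dx,dy)
        print(n,c,round(best[0],1),x+best[1]*.0005,y+best[2]*.0005)
```

```text
tip [0.5783 0.0355 0.1153] 0.00019309654969447163 [0.5787 0.0355 0.113 ] [0.5788 0.034  0.114 ]
disc [0.5772 0.0345 0.0428] 0.0004618060967224083 [0.5771 0.0345 0.045 ] [0.5764 0.0369 0.045 ]
bolt top [0.6426 0.0907 0.037 ]
bolt top [ 0.6359 -0.0293  0.037 ]
bolt top [ 0.5164 -0.0227  0.037 ]
bolt top [0.5227 0.0979 0.037 ]
bolt side [0.641  0.0895 0.037 ]
bolt side [ 0.6353 -0.0292  0.037 ]
bolt side [ 0.5148 -0.0224  0.037 ]
bolt side [0.5214 0.0963 0.037 ]
means [0.5794 0.0341 0.037 ] [0.5781 0.0336 0.037 ]
orange far end [ 0.5379 -0.3159  0.094 ]
black end [ 0.4878 -0.3042  0.094 ]
dial [ 0.5135 -0.316   0.052 ]
redtick [ 0.4798 -0.301   0.052 ]
flange top 112.4 0.4311 0.1757
flange side 154.8 0.4306 0.1757
coarse top 114.4 0.4912 0.3871
coarse side 195.5 0.4897 0.3936
medium top 68.3 0.6515 -0.1775
medium side 96.9 0.6539999999999999 -0.178
polish top 103.8 0.6076 0.3363
polish side 165.7 0.6071000000000001 0.3368
clamp top 58.3 0.5655 0.22699999999999998
clamp side 102.6 0.5655 0.2395
```

>>> arm_command --pt "0.085 0.035 0.03 0 0.096" --pt "0.085 0.035 0.03 0 0.096" --pt "0.085 0.035 0.03 0 0.096" --pt "0.085 0.035 0.03 0 0.096" --pt "0.085 0.035 0.03 0 0.096" --pt "0.085 0.035 0.03 0 0.096" --pt "0.085 0.005 0.045 0 0.096" --pt "0.085 0.005 0.045 0 0.096" --pt "0.085 0.005 0.045 0 0.096" --pt "0.085 0.005 0.045 0 0.096" --pt "0.085 0.005 0.045 0 0.096" --pt "0.085 0.005 0.045 0 0.096"

```text
time_s: 2.4
ee_pos: [0.493, -0.1198, 0.2315]
orientation: [[-0.002, 1.0, 0.001], [1.0, 0.002, -0.0], [-0.0, 0.001, -1.0]]
force: [1.5, -0.4, 0.5]
gripper_width: 0.085
grip_force: 0.0
```

>>> arm_command --pt "0.085 0 0.045 0 0" --pt "0.085 0 0.045 0 0" --pt "0.085 -0.012 0.045 0 0" --pt "0.085 -0.012 0.045 0 0" --pt "0.085 -0.012 0.045 0 0" --pt "0.085 -0.013 0.045 0 0" --pt "0.085 -0.013 0.026 -0.04 0" --pt "0.085 0 0 -0.04 0" --pt "0.085 0 0 -0.04 0" --pt "0.085 0 0 -0.04 0" --pt "0.085 0 0 -0.035 0" --pt "0.085 0 0 0 0"

```text
time_s: 3.6
ee_pos: [0.4289, 0.1739, 0.0333]
orientation: [[0.001, 1.0, -0.005], [1.0, -0.001, -0.002], [-0.002, -0.005, -1.0]]
force: [0.1, -0.1, 0.6]
gripper_width: 0.0853
grip_force: 0.0
```

Run:
```python
from h import *
r=snap('2')
t=r['top'][240:340,150:270];s=r['side'][230:330,270:390]
im=np.hstack([cv2.resize(x,None,fx=3.3,fy=3.3,interpolation=2) for x in(t,s)]);cv2.imwrite('pics/c2.png',np.clip(im[:,:,::-1].astype(float)*1.4,0,255).astype('uint8'))
print(get_state()['ee_pos'])
```

```text
[0.43095885 0.17478288 0.03687739]
```

View pics/c2.png

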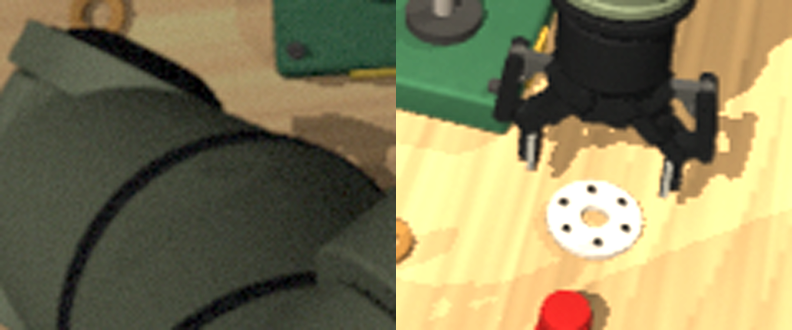

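Side view: the fingers straddle the flange, with tips at about (310,280) and (351,288). I'll work out how high they actually stand.

Run:
```python
from h import *
for z in(.03,.037,.045,.05,.055): print(z,proj('side',[.431,.1748,z]),proj('side',[.431+.0425,.1748,z]),proj('side',[.431-.0425,.1748,z]))
```

```text
0.03 [330.07191811 288.4807591 ] [311.99461427 284.69695086] [348.42983257 292.32330269]
0.037 [330.31498404 286.45521602] [312.15843584 282.67075846] [348.75459816 290.29867439]
0.045 [330.59535409 284.11880625] [312.34738623 280.33376563] [349.1292336 287.9631514]
0.05 [330.77200046 282.64675777] [312.46642652 278.86144105] [349.36528647 286.491569  ]
0.055 [330.94974757 281.16553647] [312.58620283 277.38001315] [349.60282187 285.0107444 ]
```

>>> arm_command --pt "0.085 0 0.001 -0.01 0" --pt "0.085 0 0 -0.005 0" --pt "0.078 0 0 -0.005 0" --pt "0.078 0 0 -0.003 0" --pt "0.078 0 0 -0.003 0" --pt "0.078 0 0 0 0"

```text
time_s: 4.3
ee_pos: [0.4309, 0.1755, 0.0101]
orientation: [[0.002, 1.0, -0.0], [1.0, -0.002, -0.0], [-0.0, -0.0, -1.0]]
force: [-1.2, 0.4, 0.8]
gripper_width: 0.078
grip_force: 0.0
```

>>> arm_command --pt "0.078 0 0 -0.003 0" --pt "0.078 0 0 -0.003 0" --pt "0.078 0 0 -0.002 0" --pt "0.078 0 0 0 0"

```text
time_s: 4.7
ee_pos: [0.4308, 0.1755, 0.002]
orientation: [[0.002, 1.0, -0.0], [1.0, -0.002, -0.0], [-0.0, -0.0, -1.0]]
force: [-0.6, -0.3, -0.3]
gripper_width: 0.078
grip_force: 0.0
```

>>> arm_command --pt "0.078 0 0 -0.002 0" --pt "0.078 0 0 -0.002 0" --pt "0.078 0 0 -0.001 0" --pt "0.078 0 0 0 0"

```text
time_s: 5.1
ee_pos: [0.431, 0.1755, -0.0028]
orientation: [[0.002, 1.0, -0.0], [1.0, -0.002, -0.0], [-0.0, -0.0, -1.0]]
force: [1.5, 1.0, 0.2]
gripper_width: 0.0777
grip_force: 0.0
```

>>> arm_command --pt "0.072 0 0 -0.002 0" --pt "0.072 0 0 -0.001 0" --pt "0.072 0 0 -0.001 0" --pt "0.072 0 0 0 0"

```text
time_s: 5.5
ee_pos: [0.4309, 0.1755, -0.0069]
orientation: [[0.002, 1.0, -0.0], [1.0, -0.002, -0.0], [-0.0, -0.0, -1.0]]
force: [0.3, -0.2, -0.7]
gripper_width: 0.0723
grip_force: 0.0
```

>>> arm_command --pt "0.072 0 0 -0.001 0" --pt "0.072 0 0 0 0" --pt "0.055 0 0 0 0" --pt "0.055 0 0 0 0" --pt "0.055 0 0 0 0"

```text
time_s: 6.0
ee_pos: [0.4315, 0.1761, -0.0064]
orientation: [[0.002, 1.0, 0.002], [1.0, -0.002, 0.001], [0.001, 0.002, -1.0]]
force: [-6.8, -0.6, 40.4]
gripper_width: 0.0654
grip_force: 76.1
```

>>> arm_command --pt "0.055 0 0 0.001 0" --pt "0.055 0 0 0.001 0" --pt "0.055 0 0 0.001 0" --pt "0.055 0 0 0 0"

```text
time_s: 6.4
ee_pos: [0.431, 0.1754, -0.0047]
orientation: [[0.002, 1.0, -0.0], [1.0, -0.002, -0.0], [-0.0, -0.0, -1.0]]
force: [-0.2, 0.4, -0.9]
gripper_width: 0.0649
grip_force: 66.1
```

Run:
```python
from h import *
r=snap('3')
s=r['side'][240:340,270:390]
im=cv2.resize(s,None,fx=5,fy=5,interpolation=2);cv2.imwrite('pics/c3.png',np.clip(im[:,:,::-1].astype(float)*1.2,0,255).astype('uint8'))
```

```text
(no output)
```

View pics/c3.png

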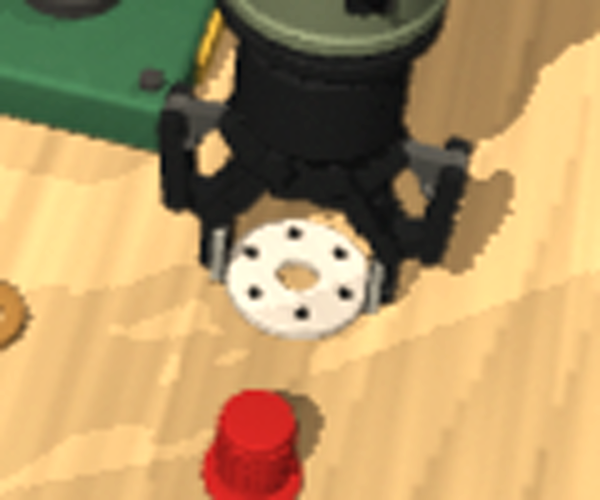

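The flange sits between both pads at about (330,295). I'll lift it and check.

>>> arm_command --pt "0.055 0 0 0.02 0" --pt "0.055 0 0 0.04 0" --pt "0.055 0 0 0.04 0" --pt "0.055 0 0 0.04 0" --pt "0.055 0.01 -0.01 0.03 0" --pt "0.055 0 0 0 0" --pt "0.055 0 0 0 0"

```text
time_s: 7.2
ee_pos: [0.4412, 0.1651, 0.1654]
orientation: [[0.003, 1.0, 0.001], [1.0, -0.003, -0.0], [0.0, 0.001, -1.0]]
force: [-0.8, 0.4, -1.6]
gripper_width: 0.0645
grip_force: 66.8
```

```bash
cat >> h.py <<'E'
def spot(c,p,r,half=60,k=5,name=None):
    u,v=proj(c,p).astype(int);im=viewer.camera(c)[max(0,v-half):v+half,max(0,u-half):u+half]
    im=cv2.resize(im[:,:,::-1],None,fx=k,fy=k,interpolation=2);cv2.imwrite(f'pics/{name}.png',im);return max(0,u-half),max(0,v-half)
E
python3 - <<'E'
from h import *
e=get_state();print(e['ee_pos'],e['gripper_width'],e['force'])
print(spot('side',e['ee_pos'],0,55,5,'c4'))
E
```

```text
[0.44115515 0.16513884 0.16537141] 0.0645000168520351 [-0.81269767  0.44397353 -1.60876113]
(np.int64(276), np.int64(187))
```

View pics/c4.png

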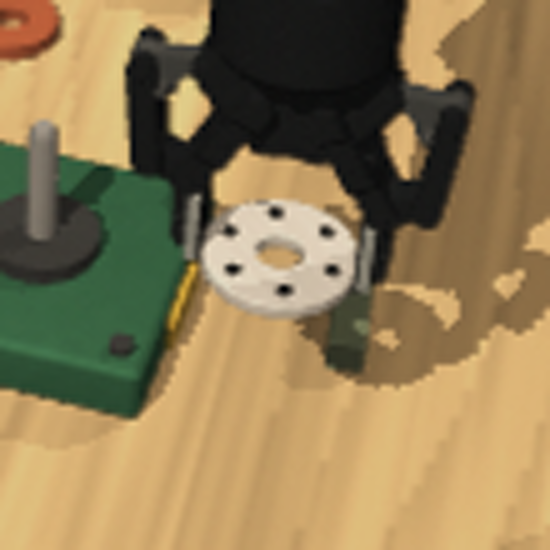

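The flange is held level. The hole is at about (331.8,237.5) in the side view. Next I'll find its offset from the TCP.

```bash
cat >> h.py <<'E'
def ring(c,p,h,D,half=.06,dk=False,rng=16):
    """refined centre (x,y) of a flat ring with top face at height h, near p"""
    x,y=p;im=viewer.camera(c);W=int(half*4000)
    ww=np.array([[x-half,y-half],[x+half,y-half],[x+half,y+half],[x-half,y+half]])
    A=cv2.getPerspectiveTransform(np.float32([proj(c,[*q,h]) for q in ww]),np.float32([[0,0],[W,0],[W,W],[0,W]]))
    return cv2.warpPerspective(im,A,(W,W),flags=2)
E
python3 - <<'E'
from h import *
np.set_printoptions(precision=4,suppress=True)
for z in(.172,.178): print(z,plane('side',(331.8,237.5),z))
d=nets.silhouettes('side','flange')
for q in d[:2]: print(q['confidence'],cen(q['region']),plane('side',cen(q['region']),.174))
im=viewer.camera('side');hsv=cv2.cvtColor(im,cv2.COLOR_RGB2HSV)
# white region of the flange
x0,y0=276,187;s=hsv[y0:y0+110,x0:x0+110];m=((s[...,1]<50)&(s[...,2]>150)).astype('uint8')
n,l,st,ce=cv2.connectedComponentsWithStats(m);i=1+st[1:,4].argmax();print(st[i],cen(l==i)+[x0,y0],plane('side',cen(l==i)+[x0,y0],.176))
E
```

```text
0.172 [0.4418 0.1581 0.172 ]
0.178 [0.4411 0.1646 0.178 ]
0.92 [331.3702 238.2785] [0.442  0.1629 0.174 ]
0.54 [198.7501 293.6262] [0.6522 0.3788 0.174 ]
[ 41  41  31  22 439] [332.0705 238.5105] [0.4402 0.1654 0.176 ]
```

>>> arm_command --pt "0.055 0.02 -0.019 0 0" --pt "0.055 0.02 -0.019 0 0" --pt "0.055 0.02 -0.019 0 0" --pt "0.055 0.02 -0.019 0 0" --pt "0.055 0.02 -0.019 0 0" --pt "0.055 0.02 -0.019 0 0" --pt "0.055 0.0168 -0.016 0 0" --pt "0.055 0 0 -0.02 0" --pt "0.055 0 0 -0.012 0" --pt "0.055 0 0 0 0" --pt "0.055 0 0 0 0"

```text
time_s: 8.45
ee_pos: [0.5773, 0.0363, 0.1331]
orientation: [[0.001, 1.0, -0.001], [1.0, -0.001, 0.0], [0.0, -0.001, -1.0]]
force: [1.6, 0.7, -1.3]
gripper_width: 0.0644
grip_force: 66.7
```

Run:
```python
from h import *
e=get_state();print(e['ee_pos'],e['gripper_width'],e['force'])
p=e['ee_pos'];print(spot('side',p,0,40,7,'c5'))
```

```text
[0.57731152 0.0363002  0.13305033] 0.0644023035206516 [ 1.58652374  0.74271818 -1.34597821]
(np.int64(244), np.int64(166))
```

View pics/c5.png

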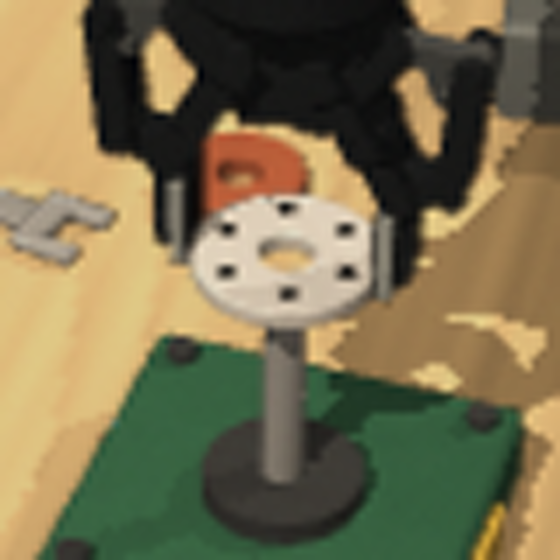

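Run:
```python
from h import *
np.set_printoptions(precision=4,suppress=True)
for z in(.045,.113,.142,.146): print(z,proj('side',[.578,.035,z]))
for z in(.140,.143,.146): print(z,plane('side',(284.7,201.7),z))
```

```text
0.045 [283.9921 232.6121]
0.113 [284.3907 212.2206]
0.142 [284.5702 203.0347]
0.146 [284.5954 201.7434]
0.14 [0.5797 0.0274 0.14  ]
0.143 [0.5787 0.0311 0.143 ]
0.146 [0.5778 0.0348 0.146 ]
```

>>> arm_command --pt "0.055 0.0005 -0.0008 -0.008 0" --pt "0.055 0 0 -0.008 0" --pt "0.055 0 0 -0.008 0" --pt "0.055 0 0 -0.008 0" --pt "0.055 0 0 -0.008 0" --pt "0.055 0 0 -0.008 0" --pt "0.055 0 0 0 0"

```text
time_s: 9.2
ee_pos: [0.5777, 0.0347, 0.0841]
orientation: [[0.002, 1.0, -0.002], [1.0, -0.002, -0.0], [-0.0, -0.002, -1.0]]
force: [0.3, 0.3, -0.6]
gripper_width: 0.0644
grip_force: 66.8
```

>>> arm_command --pt "0.055 0 0 -0.008 0" --pt "0.055 0 0 -0.008 0" --pt "0.055 0 0 -0.008 0" --pt "0.055 0 0 -0.006 0" --pt "0.055 0 0 -0.005 0" --pt "0.055 0 0 0 0" --pt "0.055 0 0 0 0"

```text
time_s: 9.9
ee_pos: [0.5783, 0.0348, 0.0503]
orientation: [[0.002, 1.0, -0.0], [1.0, -0.002, 0.0], [0.0, -0.0, -1.0]]
force: [0.3, 0.0, -1.6]
gripper_width: 0.0648
grip_force: 66.8
```

>>> arm_command --pt "0.055 0 0 -0.002 0" --pt "0.055 0 0 -0.002 0" --pt "0.055 0 0 -0.001 0" --pt "0.055 0 0 0 0" --pt "0.055 0 0 0 0"

```text
time_s: 10.4
ee_pos: [0.5783, 0.0347, 0.0453]
orientation: [[0.002, 1.0, -0.0], [1.0, -0.002, -0.0], [-0.0, -0.0, -1.0]]
force: [-0.6, -0.2, 0.1]
gripper_width: 0.065
grip_force: 66.8
```

Open and retreat upward, clear of the post.

>>> arm_command --pt "0.085 0 0 0 0" --pt "0.085 0 0 0 0" --pt "0.085 0 0 0 0" --pt "0.085 0 0 0.03 0" --pt "0.085 0 0 0.04 0" --pt "0.085 0 0 0.04 0" --pt "0.085 -0.02 0.04 0.03 0" --pt "0.085 -0.02 0.045 0 0" --pt "0.085 -0.02 0.045 0 0" --pt "0.085 -0.01 0.045 0 0" --pt "0.085 -0.01 0.045 0 0" --pt "0.085 0 0.045 0 0"

```text
time_s: 11.6
ee_pos: [0.4985, 0.2987, 0.1835]
orientation: [[0.001, 1.0, 0.0], [1.0, -0.001, -0.0], [-0.0, 0.0, -1.0]]
force: [1.6, -0.8, -0.4]
gripper_width: 0.0851
grip_force: 0.0
```

Run:
```python
from h import *
np.set_printoptions(precision=4,suppress=True)
snap('6')
print(get_state()['ee_pos'])
for n,z in dict(flange=.05,wheel_coarse=.006,wheel_medium=.006,wheel_polish=.006,clamp_ring=.004,cap=.02).items():
    o=look(n)
    for c in o: print(n,c,[(round(d[0],2),d[1].round(1),plane(c,d[1],z)[:2]) for d in o[c] if d[0]>.3])
t=cv2.imread('pics/side_6.png');cv2.imwrite('pics/c6.png',cv2.resize(t[180:280,230:340],None,fx=5,fy=5,interpolation=2))
```

```text
[0.4978 0.3034 0.1835]
flange top [(0.8, array([265.1, 224.5]), array([0.5803, 0.0333]))]
flange side []
wheel_coarse top []
wheel_coarse side [(0.66, array([280.5, 369.4]), array([0.4905, 0.3898]))]
wheel_medium top [(0.86, array([351.2, 186.7]), array([ 0.6542, -0.1785]))]
wheel_medium side []
wheel_polish top [(0.78, array([133.4, 232. ]), array([0.6084, 0.3365]))]
wheel_polish side [(0.61, array([235.5, 335. ]), array([0.6048, 0.3367])), (0.51, array([280.9, 369.3]), array([0.4897, 0.3893]))]
clamp_ring top [(0.62, array([206.4, 186.7]), array([0.6964, 0.1608])), (0.53, array([178.7, 243.2]), array([0.5701, 0.2352]))]
clamp_ring side [(0.55, array([225. , 268.9]), array([0.6949, 0.1598])), (0.43, array([265.7, 303.1]), array([0.5677, 0.235 ]))]
cap top [(0.42, array([178.5, 243.5]), array([0.5666, 0.2326]))]
cap side [(0.85, array([320.3, 330.6]), array([0.4305, 0.2872]))]
```

View pics/c6.png

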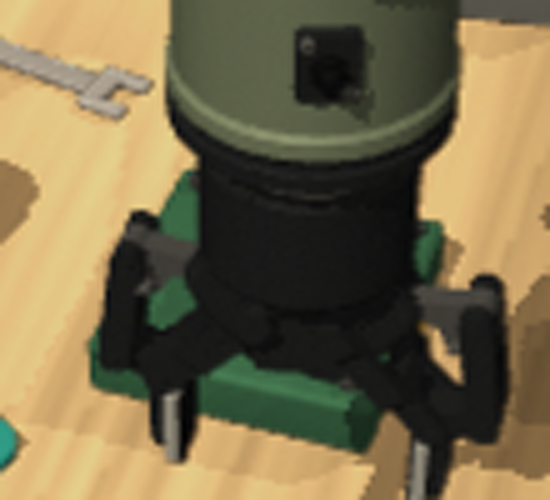

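The top view shows the flange seated at (.580,.033). The side view is blocked by the gripper. The other parts are where they were, so the dark grey wheel is next.

>>> arm_command --pt "0.085 -0.0035 0.043 0 0" --pt "0.085 -0.0035 0.043 -0.03 0" --pt "0.085 0 0 -0.04 0" --pt "0.085 0 0 -0.04 0" --pt "0.085 0 0 -0.04 0" --pt "0.085 0 0 -0.015 0" --pt "0.085 0 0 0 0" --pt "0.085 0 0 0 0"

```text
time_s: 13.1
ee_pos: [0.4935, 0.3814, 0.0211]
orientation: [[0.002, 1.0, 0.001], [1.0, -0.002, 0.001], [0.001, 0.001, -1.0]]
force: [0.4, 0.7, 0.2]
gripper_width: 0.0853
grip_force: 0.0
```

>>> arm_command --pt "0.085 -0.0025 0.008 0 0" --pt "0.085 0 0 -0.008 0" --pt "0.076 0 0 -0.006 0" --pt "0.076 0 0 -0.004 0" --pt "0.072 0 0 -0.003 0" --pt "0.072 0 0 0 0" --pt "0.05 0 0 0 0" --pt "0.05 0 0 0 0" --pt "0.05 0 0 0 0"

```text
time_s: 14.0
ee_pos: [0.4904, 0.3887, -0.0005]
orientation: [[0.002, 1.0, 0.0], [1.0, -0.002, -0.0], [-0.0, 0.0, -1.0]]
force: [-4.8, -3.7, 13.2]
gripper_width: 0.0613
grip_force: 61.6
```

>>> arm_command --pt "0.05 0 0 0.02 0" --pt "0.05 0 0 0.04 0" --pt "0.05 0 0 0.04 0" --pt "0.05 0 0 0.04 0" --pt "0.05 0.0096 -0.0374 0.02 0" --pt "0.05 0.01 -0.04 0 0" --pt "0.05 0.01 -0.04 0 0" --pt "0.05 0.01 -0.04 0 0" --pt "0.05 0.01 -0.04 0 0" --pt "0.05 0.01 -0.04 0 0" --pt "0.05 0 0 0 0" --pt "0.05 0 0 0 0"

```text
time_s: 15.2
ee_pos: [0.5503, 0.1504, 0.1588]
orientation: [[0.004, 1.0, 0.0], [1.0, -0.004, 0.0], [0.0, 0.0, -1.0]]
force: [-0.2, 0.5, -1.3]
gripper_width: 0.0611
grip_force: 65.3
```

```bash
cat >> h.py <<'E'
def held(name,dz,color=None):
    e=get_state();p=e['ee_pos'];print('tcp',p.round(4),'w',e['gripper_width'],'F',e['force'].round(1))
    viewer.camera('side');u0=proj('side',[p[0],p[1],p[2]+dz])
    for d in nets.silhouettes('side',name)[:3]:
        c=cen(d['region'])
        if np.hypot(*(c-u0))<15: print('net',round(d['confidence'],2),c.round(1),'expected',u0.round(1),d['bbox'],'offset',(plane('side',c,p[2]+dz)-p)[:2].round(4))
    return p
E
python3 - <<'E'
from h import *
held('wheel_coarse',.008);print(spot('side',get_state()['ee_pos'],0,40,7,'c7'))
E
```

```text
tcp [0.5503 0.1504 0.1588] w 0.061081176419689485 F [-0.2  0.5 -1.3]
net 0.6 [282.9 228.5] expected [283.5 227.8] [269.5, 217.9, 28.6, 21.4] offset [0.0007 0.0025]
(np.int64(243), np.int64(191))
```

View pics/c7.png

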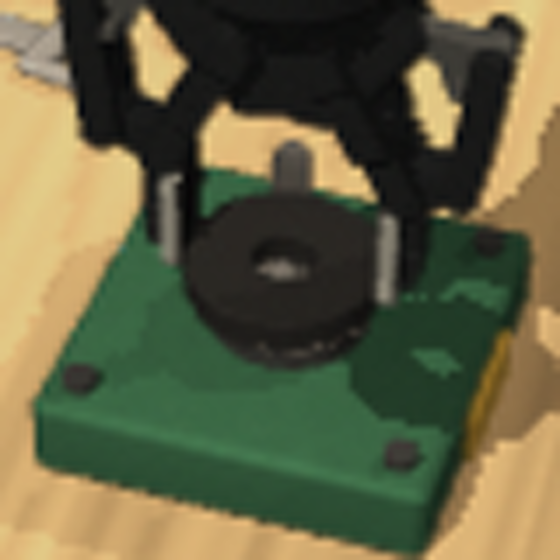

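Held level over the housing, with the hole at about (283.4,227.9).

Run:
```python
from h import *
print(plane('side',(283.4,227.9),.1713)-get_state()['ee_pos'],proj('side',[.5503,.1504,.1713]))
```

```text
[-0.00050105  0.00312959  0.01258522] [283.52510226 226.26229068]
```

>>> arm_command --pt "0.05 0.007 -0.03 0 0" --pt "0.05 0.007 -0.03 0 0" --pt "0.05 0.007 -0.03 0 0" --pt "0.05 0.0067 -0.0277 0 0" --pt "0.05 0 0 -0.02 0" --pt "0.05 0 0 -0.012 0" --pt "0.05 0 0 0 0" --pt "0.05 0 0 0 0"

```text
time_s: 16.15
ee_pos: [0.5776, 0.0351, 0.1268]
orientation: [[0.0, 1.0, -0.0], [1.0, -0.0, 0.0], [0.0, -0.0, -1.0]]
force: [-0.2, -0.6, -1.1]
gripper_width: 0.0612
grip_force: 65.3
```

Run:
```python
from h import *
p=held('wheel_coarse',.0065)
print(spot('side',p,0,40,7,'c8'))
```

```text
tcp [0.5776 0.0351 0.1268] w 0.06118711691780961 F [-0.2 -0.6 -1.1]
net 0.69 [283.6 206.1] expected [284.7 205.9] [266.9, 198.6, 30.4, 17.2] offset [0.0022 0.0014]
(np.int64(244), np.int64(167))
```

>>> arm_command --pt "0.05 0.0004 -0.002 -0.004 0" --pt "0.05 0 0 -0.006 0" --pt "0.05 0 0 -0.006 0" --pt "0.05 0 0 -0.006 0" --pt "0.05 0 0 0 0"

```text
time_s: 16.8
ee_pos: [0.5777, 0.032, 0.1036]
orientation: [[0.002, 1.0, -0.001], [1.0, -0.002, 0.0], [0.0, -0.001, -1.0]]
force: [-0.3, 1.5, -2.5]
gripper_width: 0.061
grip_force: 65.2
```

>>> arm_command --pt "0.05 0 0.0008 -0.006 0" --pt "0.05 0 0 -0.006 0" --pt "0.05 0 0 -0.006 0" --pt "0.05 0 0 -0.006 0" --pt "0.05 0 0 -0.006 0" --pt "0.05 0 0 -0.006 0" --pt "0.05 0 0 -0.006 0" --pt "0.05 0 0 0 0" --pt "0.05 0 0 0 0"

```text
time_s: 17.7
ee_pos: [0.5781, 0.0325, 0.0625]
orientation: [[0.002, 1.0, -0.0], [1.0, -0.002, 0.0], [0.0, -0.0, -1.0]]
force: [-0.6, 0.2, -1.1]
gripper_width: 0.0611
grip_force: 65.3
```

>>> arm_command --pt "0.05 0 0 -0.004 0" --pt "0.05 0 0 -0.003 0" --pt "0.05 0 0 -0.001 0" --pt "0.05 0 0 -0.001 0" --pt "0.05 0 0 0 0"

```text
time_s: 18.2
ee_pos: [0.5781, 0.0325, 0.0535]
orientation: [[0.002, 1.0, -0.0], [1.0, -0.002, 0.0], [0.0, -0.0, -1.0]]
force: [-0.9, -0.8, -1.2]
gripper_width: 0.0611
grip_force: 65.3
```

>>> arm_command --pt "0.05 0 0 -0.001 0" --pt "0.05 0 0 0 0" --pt "0.05 0 0 -0.001 0" --pt "0.05 0 0 0 0"

```text
time_s: 18.6
ee_pos: [0.5783, 0.0324, 0.0525]
orientation: [[0.002, 1.0, 0.001], [1.0, -0.002, -0.0], [-0.0, 0.001, -1.0]]
force: [-5.0, -1.2, 17.2]
gripper_width: 0.0613
grip_force: 67.4
```

>>> arm_command --pt "0.085 0 0 0 0" --pt "0.085 0 0 0 0" --pt "0.085 0 0 0 0" --pt "0.085 0 0 0.03 0" --pt "0.085 0 0 0.04 0" --pt "0.085 0 0 0.045 0" --pt "0.085 0.015 -0.042 0 0" --pt "0.085 0.015 -0.042 0 0" --pt "0.085 0.015 -0.042 0 0" --pt "0.085 0.015 -0.042 0 0" --pt "0.085 0.015 -0.0425 0 0" --pt "0.085 0 0 0 0"

```text
time_s: 19.8
ee_pos: [0.6533, -0.1853, 0.1657]
orientation: [[0.009, 1.0, -0.0], [1.0, -0.009, -0.003], [-0.003, -0.0, -1.0]]
force: [-0.5, 0.3, -0.8]
gripper_width: 0.0851
grip_force: 0.0
```

Run:
```python
from h import *
np.set_printoptions(precision=4,suppress=True)
snap('9')
print(get_state()['ee_pos'])
for n,z in dict(wheel_coarse=.059,wheel_medium=.006,wheel_polish=.006,clamp_ring=.004,cap=.02).items():
    o=look(n)
    for c in o: print(n,c,[(round(d[0],2),d[1].round(1),plane(c,d[1],z)[:2]) for d in o[c] if d[0]>.3])
```

```text
[ 0.6528 -0.179   0.1659]
wheel_coarse top [(0.86, array([264.8, 223.9]), array([0.5799, 0.0338]))]
wheel_coarse side [(0.69, array([283.9, 229. ]), array([0.5779, 0.0368]))]
wheel_medium top [(0.72, array([351.4, 186.4]), array([ 0.6549, -0.1792]))]
wheel_medium side [(0.71, array([277.9, 191.4]), array([ 0.6536, -0.1798]))]
wheel_polish top [(0.82, array([133.4, 231.3]), array([0.6099, 0.3364]))]
wheel_polish side [(0.67, array([234.6, 334.2]), array([0.6073, 0.3352]))]
clamp_ring top [(0.61, array([179.1, 243.6]), array([0.5689, 0.2344])), (0.47, array([206.7, 186. ]), array([0.698 , 0.1599]))]
clamp_ring side [(0.74, array([266.1, 303.1]), array([0.5669, 0.2349])), (0.42, array([225.2, 269. ]), array([0.6945, 0.1599]))]
cap top [(0.75, array([160.1, 307.2]), array([0.4317, 0.2821]))]
cap side [(0.72, array([320.2, 331. ]), array([0.4305, 0.2882]))]
```

>>> arm_command --pt "0.075 0.001 0 -0.04 0" --pt "0.075 0 0 -0.04 0" --pt "0.075 0 0 -0.04 0" --pt "0.075 0 0 -0.025 0" --pt "0.075 0 0 0 0" --pt "0.075 0 0 0 0"

```text
time_s: 21.0
ee_pos: [0.6545, -0.1779, 0.0223]
orientation: [[0.002, 1.0, 0.0], [1.0, -0.002, 0.0], [0.0, 0.0, -1.0]]
force: [0.4, -0.4, 0.1]
gripper_width: 0.0748
grip_force: 0.0
```

>>> arm_command --pt "0.075 0 -0.001 -0.008 0" --pt "0.075 0 0 -0.006 0" --pt "0.068 0 0 -0.004 0" --pt "0.068 0 0 -0.003 0" --pt "0.068 0 0 0 0" --pt "0.045 0 0 0 0" --pt "0.045 0 0 0 0" --pt "0.045 0 0 0 0"

```text
time_s: 21.8
ee_pos: [0.6543, -0.179, 0.0016]
orientation: [[0.002, 1.0, 0.0], [1.0, -0.002, -0.0], [-0.0, 0.0, -1.0]]
force: [-5.0, 0.7, 11.7]
gripper_width: 0.0548
grip_force: 60.8
```

>>> arm_command --pt "0.045 0 0 0.02 0" --pt "0.045 0 0 0.04 0" --pt "0.045 0 0 0.04 0" --pt "0.045 0 0 0.04 0" --pt "0.045 -0.0153 0.0416 0.01 0" --pt "0.045 -0.0153 0.042 0 0" --pt "0.045 -0.0153 0.042 0 0" --pt "0.045 -0.0153 0.042 0 0" --pt "0.045 -0.0153 0.042 0 0" --pt "0.045 0 0 -0.01 0" --pt "0.045 0 0 0 0" --pt "0.045 0 0 0 0"

```text
time_s: 23.0
ee_pos: [0.578, 0.0296, 0.1413]
orientation: [[0.003, 1.0, 0.001], [1.0, -0.003, -0.001], [-0.001, 0.001, -1.0]]
force: [0.6, -0.9, 0.1]
gripper_width: 0.0547
grip_force: 63.5
```

Run:
```python
from h import *
p=held('wheel_medium',.0045)
print(spot('side',p,0,40,7,'c10'))
```

```text
tcp [0.578  0.0296 0.1413] w 0.054695223906578584 F [ 0.6 -0.9  0.1]
net 0.53 [284.7 200.4] expected [285.2 200.5] [270.9, 192.5, 24.6, 12.5] offset [0.0012 0.    ]
(np.int64(245), np.int64(161))
```

View pics/c10.png

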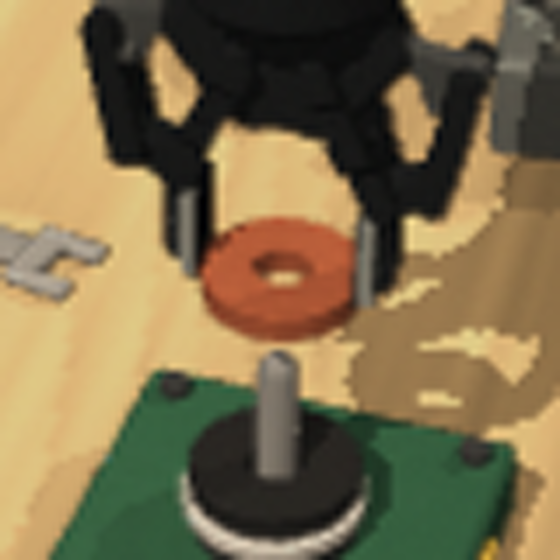

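The flange and grey wheel are seated flat, and the red wheel is held level with its hole at (285.2,198.9).

>>> arm_command --pt "0.045 0 0.0045 -0.006 0" --pt "0.045 0 0 -0.006 0" --pt "0.045 0 0 -0.006 0" --pt "0.045 0 0 -0.006 0" --pt "0.045 0 0 -0.006 0" --pt "0.045 0 0 -0.006 0" --pt "0.045 0 0 0 0"

```text
time_s: 23.85
ee_pos: [0.5772, 0.035, 0.1037]
orientation: [[0.002, 1.0, -0.001], [1.0, -0.002, -0.0], [-0.0, -0.001, -1.0]]
force: [0.1, -0.3, -0.2]
gripper_width: 0.0548
grip_force: 63.5
```

>>> arm_command --pt "0.045 0 0 -0.006 0" --pt "0.045 0 0 -0.006 0" --pt "0.045 0 0 -0.006 0" --pt "0.045 0 0 -0.006 0" --pt "0.045 0 0 -0.006 0" --pt "0.045 0 0 -0.004 0" --pt "0.045 0 0 -0.001 0" --pt "0.045 0 0 0 0" --pt "0.045 0 0 0 0"

```text
time_s: 24.75
ee_pos: [0.5777, 0.0351, 0.0698]
orientation: [[0.002, 1.0, 0.0], [1.0, -0.002, 0.0], [0.0, 0.0, -1.0]]
force: [-0.7, 0.2, -0.1]
gripper_width: 0.0549
grip_force: 63.5
```

>>> arm_command --pt "0.045 0 0 -0.002 0" --pt "0.045 0 0 -0.001 0" --pt "0.045 0 0 0 0" --pt "0.045 0 0 -0.001 0" --pt "0.045 0 0 0 0"

```text
time_s: 25.25
ee_pos: [0.5777, 0.035, 0.0665]
orientation: [[0.002, 1.0, 0.0], [1.0, -0.002, -0.0], [-0.0, 0.0, -1.0]]
force: [-7.6, -1.2, 20.9]
gripper_width: 0.055
grip_force: 65.8
```

>>> arm_command --pt "0.075 0 0 0 0" --pt "0.075 0 0 0 0" --pt "0.075 0 0 0 0" --pt "0.075 0 0 0.03 0" --pt "0.075 0 0 0.04 0" --pt "0.075 0 0.01 0.03 0" --pt "0.075 0.005 0.045 0 0" --pt "0.075 0.005 0.045 0 0" --pt "0.075 0.005 0.045 0 0" --pt "0.075 0.005 0.045 0 0" --pt "0.075 0.005 0.045 0 0" --pt "0.075 0.005 0.045 0 0"

```text
time_s: 26.45
ee_pos: [0.6075, 0.3169, 0.1654]
orientation: [[0.002, 1.0, -0.0], [1.0, -0.002, -0.0], [-0.0, -0.0, -1.0]]
force: [0.1, -0.2, -0.3]
gripper_width: 0.0751
grip_force: 0.0
```

Run:
```python
from h import *
np.set_printoptions(precision=4,suppress=True)
snap('11')
print(get_state()['ee_pos'])
for n,z in dict(wheel_medium=.071,wheel_polish=.006,clamp_ring=.004,cap=.02).items():
    o=look(n)
    for c in o: print(n,c,[(round(d[0],2),d[1].round(1),plane(c,d[1],z)[:2]) for d in o[c] if d[0]>.3])
```

```text
[0.6056 0.3224 0.1652]
wheel_medium top [(0.84, array([263.7, 222.7]), array([0.5805, 0.0358]))]
wheel_medium side [(0.77, array([284.1, 226. ]), array([0.577 , 0.0389]))]
wheel_polish top []
wheel_polish side [(0.74, array([234.5, 334.5]), array([0.6072, 0.3361]))]
clamp_ring top [(0.64, array([206.6, 186.5]), array([0.6969, 0.1603]))]
clamp_ring side [(0.56, array([279.8, 305.3]), array([0.5349, 0.2326])), (0.43, array([224.9, 268.7]), array([0.6954, 0.1592]))]
cap top []
cap side [(0.65, array([320.5, 331.1]), array([0.43  , 0.2883]))]
```

The medium wheel is on. The clamp ring now reads (.535,.233), so it was probably knocked, and I'll measure it again later. White wheel next.

>>> arm_command --pt "0.07 0.002 0.014 -0.02 0" --pt "0.065 0 0 -0.035 0" --pt "0.065 0 0 -0.035 0" --pt "0.065 0 0 -0.035 0" --pt "0.065 0 0 -0.015 0" --pt "0.065 0 0 0 0" --pt "0.065 0 0 0 0"

```text
time_s: 27.65
ee_pos: [0.6103, 0.3293, 0.027]
orientation: [[0.002, 1.0, 0.001], [1.0, -0.002, 0.001], [0.001, 0.001, -1.0]]
force: [-0.2, 0.3, 1.2]
gripper_width: 0.0651
grip_force: 0.0
```

>>> arm_command --pt "0.062 -0.002 0.007 0 0" --pt "0.062 0 0 -0.008 0" --pt "0.06 0 0 -0.006 0" --pt "0.058 0 0 -0.004 0" --pt "0.056 0 0 -0.003 0" --pt "0.056 0 0 0 0" --pt "0.035 0 0 0 0" --pt "0.035 0 0 0 0" --pt "0.035 0 0 0 0"

```text
time_s: 28.55
ee_pos: [0.6078, 0.3362, 0.0053]
orientation: [[0.002, 1.0, 0.0], [1.0, -0.002, 0.0], [0.0, 0.0, -1.0]]
force: [-0.8, -0.9, 5.1]
gripper_width: 0.0423
grip_force: 60.1
```

>>> arm_command --pt "0.035 0 0 0.02 0" --pt "0.035 0 0 0.04 0" --pt "0.035 0 0 0.04 0" --pt "0.035 0 0 0.04 0" --pt "0.035 -0.003 -0.0306 0.02 0" --pt "0.035 -0.0045 -0.045 0 0" --pt "0.035 -0.0045 -0.045 0 0" --pt "0.035 -0.0045 -0.045 0 0" --pt "0.035 -0.0045 -0.045 0 0" --pt "0.035 -0.0045 -0.045 0 0" --pt "0.035 -0.0045 -0.046 0 0" --pt "0.035 0 0 0 0"

```text
time_s: 29.75
ee_pos: [0.5774, 0.0272, 0.1658]
orientation: [[0.01, 1.0, 0.0], [1.0, -0.01, -0.004], [-0.004, 0.001, -1.0]]
force: [0.3, 0.4, -1.1]
gripper_width: 0.042
grip_force: 61.0
```

>>> arm_command --pt "0.035 0 0 0 0" --pt "0.035 0 0 0 0"

```text
time_s: 29.95
ee_pos: [0.5778, 0.0356, 0.1656]
orientation: [[0.001, 1.0, 0.001], [1.0, -0.001, 0.001], [0.001, 0.001, -1.0]]
force: [0.2, -0.1, -0.3]
gripper_width: 0.0421
grip_force: 61.0
```

Run:
```python
from h import *
p=held('wheel_polish',.0007);
for z in(.0007,.0067): print(proj('side',p+[0,0,z]))
print(spot('side',p,0,40,7,'c12'))
```

```text
tcp [0.5778 0.0356 0.1656] w 0.042072581062977704 F [ 0.2 -0.1 -0.3]
net 0.54 [284.7 195. ] expected [284.7 195.3] [277.3, 190.0, 15.9, 12.8] offset [ 0.0003 -0.0011]
[284.72049695 195.2744925 ]
[284.75949251 193.27904435]
(np.int64(244), np.int64(155))
```

View pics/c12.png

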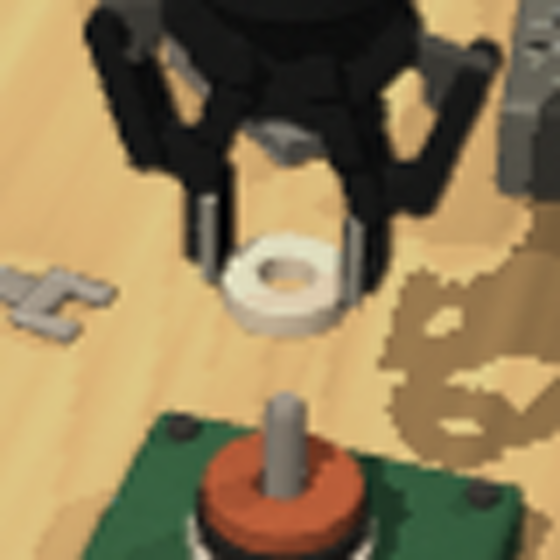

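The red wheel is seated and the white wheel is held level, right on the expected spot (284.7,193.3). I'll lower it.

>>> arm_command --pt "0.035 0 -0.0006 -0.02 0" --pt "0.035 0 0 -0.015 0" --pt "0.035 0 0 -0.006 0" --pt "0.035 0 0 -0.006 0" --pt "0.035 0 0 -0.006 0" --pt "0.035 0 0 -0.006 0" --pt "0.035 0 0 0 0"

```text
time_s: 30.8
ee_pos: [0.5773, 0.0338, 0.105]
orientation: [[0.002, 1.0, -0.001], [1.0, -0.002, -0.0], [-0.0, -0.001, -1.0]]
force: [0.6, -0.9, -0.2]
gripper_width: 0.042
grip_force: 61.0
```

>>> arm_command --pt "0.035 0 0 -0.006 0" --pt "0.035 0 0 -0.006 0" --pt "0.035 0 0 -0.006 0" --pt "0.035 0 0 -0.003 0" --pt "0.035 0 0 0 0" --pt "0.035 0 0 0 0"

```text
time_s: 31.4
ee_pos: [0.5776, 0.0339, 0.0846]
orientation: [[0.002, 1.0, -0.0], [1.0, -0.002, 0.0], [0.0, -0.0, -1.0]]
force: [-0.2, -0.6, 1.1]
gripper_width: 0.042
grip_force: 61.0
```

>>> arm_command --pt "0.035 0 0 -0.001 0" --pt "0.035 0 0 -0.001 0" --pt "0.035 0 0 0 0" --pt "0.035 0 0 -0.001 0" --pt "0.035 0 0 0 0"

```text
time_s: 31.9
ee_pos: [0.5777, 0.0338, 0.0822]
orientation: [[0.002, 1.0, 0.0], [1.0, -0.002, -0.0], [-0.0, 0.0, -1.0]]
force: [-4.1, 0.1, 11.2]
gripper_width: 0.0419
grip_force: 62.2
```

>>> arm_command --pt "0.06 0 0 0 0" --pt "0.06 0 0 0 0" --pt "0.06 0 0 0 0" --pt "0.06 0 0 0.03 0" --pt "0.06 0 0 0.04 0" --pt "0.06 0 0 0.02 0" --pt "0.06 0 -0.04 0 0" --pt "0.06 0 -0.04 0 0" --pt "0.06 0 0 0 0"

```text
time_s: 32.8
ee_pos: [0.5773, -0.0522, 0.1714]
orientation: [[0.009, 1.0, -0.001], [1.0, -0.009, -0.003], [-0.003, -0.001, -1.0]]
force: [-1.4, -0.2, -0.1]
gripper_width: 0.0599
grip_force: 0.0
```

Run:
```python
from h import *
np.set_printoptions(precision=4,suppress=True)
snap('13')
print(get_state()['ee_pos'])
for n,z in dict(wheel_polish=.083,clamp_ring=.004,cap=.02,key_grip=.08).items():
    o=look(n)
    for c in o: print(n,c,[(round(d[0],2),d[1].round(1),plane(c,d[1],z)[:2]) for d in o[c] if d[0]>.3])
t=cv2.imread('pics/top_13.png');s=cv2.imread('pics/side_13.png')
g=lambda im,x,y,w,h,k:cv2.resize(im[y:y+h,x:x+w],None,fx=k,fy=k,interpolation=2)
a=np.hstack([g(t,140,200,160,120,2.5),g(s,230,200,130,120,2.5)])
b=np.hstack([g(t,391,200,72,72,4),g(s,308,135,72,72,4)])
b=np.pad(b,((0,0),(0,a.shape[1]-b.shape[1]),(0,0)))
im=np.vstack([a,b]);print(im.shape);cv2.imwrite('pics/c13.png',np.clip(im*1.3,0,255).astype('uint8'))
```

```text
[ 0.5775 -0.047   0.1715]
wheel_polish top [(0.57, array([264.6, 222.3]), array([0.5787, 0.0339]))]
wheel_polish side [(0.7, array([284.6, 222.4]), array([0.576 , 0.0383])), (0.56, array([284.4, 229.5]), array([0.5698, 0.0643]))]
clamp_ring top [(0.71, array([206.4, 186.4]), array([0.6972, 0.1607])), (0.5, array([180.8, 257.2]), array([0.5375, 0.2327]))]
clamp_ring side [(0.7, array([280. , 304.9]), array([0.5346, 0.2314])), (0.42, array([225.2, 268.9]), array([0.6946, 0.1597]))]
cap top [(0.76, array([159.9, 306.9]), array([0.4323, 0.2824])), (0.7, array([255.9, 142.6]), array([0.7863, 0.0324])), (0.33, array([264.1, 228.7]), array([0.5767, 0.0369]))]
cap side [(0.97, array([320.7, 330.9]), array([0.4297, 0.2878]))]
key_grip top []
key_grip side [(0.67, array([333.3, 155.6]), array([ 0.5136, -0.3059]))]
(588, 725, 3)
```

View pics/c13.png

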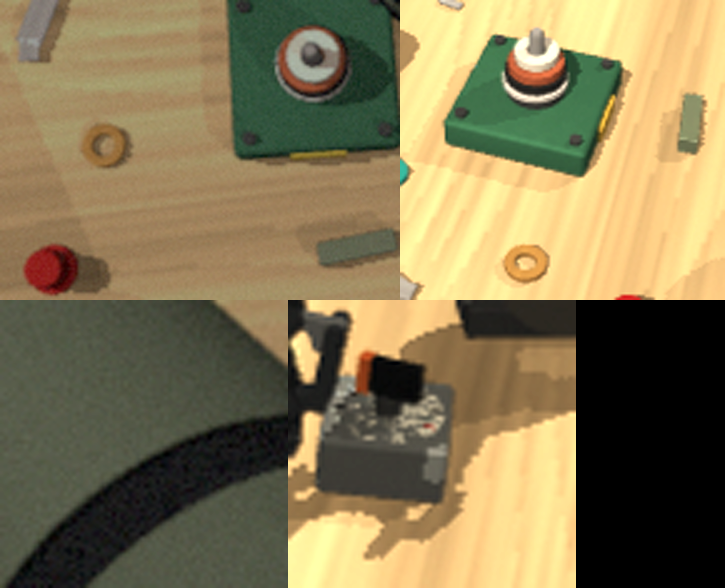

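The stack is flat and concentric. The clamp ring has been knocked to (.5355,.232), seen at (181,257) top and (280,305) side. I'll fetch it there.

>>> arm_command --pt "0.055 -0.006 0.04 0 0" --pt "0.055 -0.006 0.04 0 0" --pt "0.055 -0.006 0.04 0 0" --pt "0.055 -0.006 0.04 0 0" --pt "0.055 -0.006 0.04 0 0" --pt "0.055 -0.006 0.04 0 0" --pt "0.055 -0.006 0.039 -0.03 0" --pt "0.055 0 0 -0.04 0" --pt "0.055 0 0 -0.04 0" --pt "0.055 0 0 -0.035 0" --pt "0.055 0 0 0 0" --pt "0.055 0 0 0 0"

```text
time_s: 34.5
ee_pos: [0.5355, 0.2333, 0.0272]
orientation: [[0.002, 1.0, -0.001], [1.0, -0.002, 0.0], [0.0, -0.001, -1.0]]
force: [-0.1, 0.0, 0.4]
gripper_width: 0.0551
grip_force: 0.0
```

>>> arm_command --pt "0.05 0 -0.001 -0.01 0" --pt "0.05 0 0 -0.008 0" --pt "0.05 0 0 -0.004 0" --pt "0.05 0 0 -0.002 0" --pt "0.05 0 0 0 0" --pt "0.05 0 0 0 0"

```text
time_s: 35.1
ee_pos: [0.5357, 0.2319, 0.0028]
orientation: [[0.002, 1.0, 0.0], [1.0, -0.002, 0.0], [0.0, 0.0, -1.0]]
force: [0.1, 0.6, -0.1]
gripper_width: 0.05
grip_force: 0.0
```

>>> arm_command --pt "0.05 0 0 -0.002 0" --pt "0.05 0 0 -0.001 0" --pt "0.05 0 0 0 0" --pt "0.03 0 0 0 0" --pt "0.03 0 0 0 0" --pt "0.03 0 0 0 0"

```text
time_s: 35.7
ee_pos: [0.5356, 0.2319, 0.0]
orientation: [[0.002, 1.0, 0.0], [1.0, -0.002, -0.0], [-0.0, 0.0, -1.0]]
force: [-2.6, -1.8, 7.9]
gripper_width: 0.0371
grip_force: 59.2
```

>>> arm_command --pt "0.03 0 0 0.02 0" --pt "0.03 0 0 0.04 0" --pt "0.03 0 0 0.04 0" --pt "0.03 0 0 0.04 0" --pt "0.03 0.0084 -0.0392 0.02 0" --pt "0.03 0.0085 -0.0395 0 0" --pt "0.03 0.0085 -0.0395 0 0" --pt "0.03 0.0085 -0.0395 0 0" --pt "0.03 0.0085 -0.0395 0 0" --pt "0.03 0 0 -0.02 0" --pt "0.03 0 0 0 0" --pt "0.03 0 0 0 0"

```text
time_s: 36.9
ee_pos: [0.5777, 0.0356, 0.1398]
orientation: [[0.001, 1.0, -0.001], [1.0, -0.001, 0.001], [0.001, -0.001, -1.0]]
force: [-0.1, 0.1, -0.0]
gripper_width: 0.0366
grip_force: 60.5
```

Run:
```python
from h import *
p=held('clamp_ring',.004);
print(proj('side',p+[0,0,.008]),spot('side',p,0,30,8,'c14'))
```

```text
tcp [0.5777 0.0356 0.1398] w 0.03660521317280852 F [-0.1  0.1 -0. ]
net 0.7 [284.  202.6] expected [284.6 202.6] [278.0, 194.3, 13.9, 12.2] offset [0.0015 0.0004]
[284.66611942 201.33160626] (np.int64(254), np.int64(173))
```

View pics/c14.png

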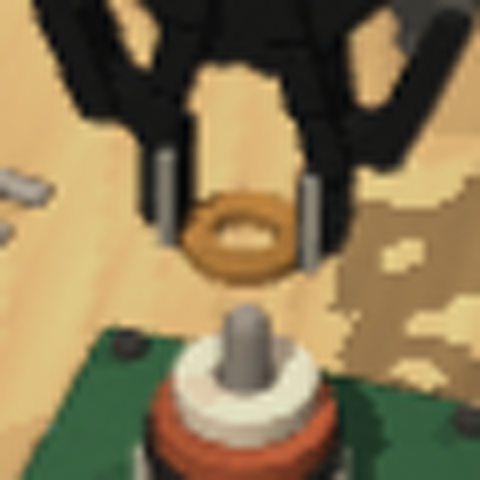

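The ring is held level with its hole at (284.2,201.5), within half a pixel of where it should be. I'll lower it.

>>> arm_command --pt "0.03 0 -0.0006 -0.015 0" --pt "0.03 0 0 -0.006 0" --pt "0.03 0 0 -0.006 0" --pt "0.03 0 0 -0.006 0" --pt "0.03 0 0 -0.006 0" --pt "0.03 0 0 -0.006 0" --pt "0.03 0 0 -0.003 0" --pt "0.03 0 0 0 0" --pt "0.03 0 0 0 0"

```text
time_s: 37.95
ee_pos: [0.5781, 0.0341, 0.0917]
orientation: [[0.002, 1.0, 0.0], [1.0, -0.002, 0.0], [0.0, 0.0, -1.0]]
force: [-0.9, -0.1, -1.3]
gripper_width: 0.0369
grip_force: 60.6
```

>>> arm_command --pt "0.03 0 0 -0.001 0" --pt "0.03 0 0 -0.001 0" --pt "0.03 0 0 -0.001 0" --pt "0.03 0 0 0 0"

```text
time_s: 38.35
ee_pos: [0.5781, 0.034, 0.089]
orientation: [[0.002, 1.0, 0.0], [1.0, -0.002, -0.0], [-0.0, 0.0, -1.0]]
force: [-2.7, -0.7, 7.5]
gripper_width: 0.0366
grip_force: 61.4
```

>>> arm_command --pt "0.055 0 0 0 0" --pt "0.055 0 0 0 0" --pt "0.055 0 0 0 0" --pt "0.055 0 0 0.03 0" --pt "0.055 0 0 0.04 0" --pt "0.055 0 0 0.02 0" --pt "0.055 0 0 0 0"

```text
time_s: 39.05
ee_pos: [0.5793, 0.0343, 0.1814]
orientation: [[0.002, 1.0, 0.004], [1.0, -0.002, 0.0], [0.0, 0.004, -1.0]]
force: [-0.1, -1.5, 0.5]
gripper_width: 0.0551
grip_force: 0.0
```

```bash
cat >> h.py <<'E'
from scipy.optimize import least_squares
th=np.linspace(0,2*np.pi,40,endpoint=False);C=np.c_[np.cos(th),np.sin(th)]
CAP=np.vstack([np.c_[r*C,np.full(40,z)] for r,z in((.022,0),(.022,.006),(.0165,.006),(.0165,.042))])
def bodycen(c,P):
    im=np.zeros((1680,2240),np.uint8);q=np.array([proj(c,p) for p in P])
    cv2.fillConvexPoly(im,cv2.convexHull(np.round(q*4).astype(np.int32)),1);m=cv2.moments(im,True);return np.array([m['m10'],m['m01']])/m['m00']/4
def fitcap(obs,x0,z=0):
    f=lambda s:np.concatenate([bodycen(c,CAP+[s[0],s[1],z])-u for c,u in obs.items()])
    r=least_squares(f,x0,diff_step=.01);return r.x,r.fun
E
python3 - <<'E'
from h import *
np.set_printoptions(precision=4,suppress=True)
ims=snap('15');obs={}
for c,im in ims.items():
    h=cv2.cvtColor(im,cv2.COLOR_RGB2HSV);m=(((h[...,0]<6)|(h[...,0]>174))&(h[...,1]>190)&(h[...,2]>60)).astype('uint8')
    u=proj(c,[.43,.285,.02]).astype(int);k=np.zeros_like(m);k[u[1]-25:u[1]+25,u[0]-25:u[0]+25]=1
    n,l,st,ce=cv2.connectedComponentsWithStats(m*k);i=1+st[1:,4].argmax();obs[c]=cen(l==i);print(c,st[i],obs[c])
print(fitcap(obs,[.43,.285]))
o=look('cap');on={c:min(o[c],key=lambda d:np.hypot(*(d[1]-obs[c])))[1] for c in o};print(on,fitcap(on,[.43,.285]))
o=look('clamp_ring');print([(c,d[0],plane(c,d[1],.093)[:2]) for c in o for d in o[c]]);print(get_state()['ee_pos'])
E
```

```text
top [150 299  21  18 230] [160.2484 307.4241]
side [311 318  19  26 378] [320.3599 330.7556]
(array([0.4312, 0.2843]), array([ 0.0245,  0.1659, -0.1954, -0.015 ]))
{'top': array([159.4321, 306.9982]), 'side': array([320.2844, 330.6493])} (array([0.4319, 0.2852]), array([ 0.3936,  0.3645, -0.4431,  0.3224]))
[('top', 0.67, array([0.669 , 0.1534])), ('side', 0.63, array([0.6587, 0.2359])), ('side', 0.44, array([0.5774, 0.0389]))]
[0.5776 0.0341 0.1777]
```

>>> arm_command --pt "0.055 -0.0209 0.0357 0 0" --pt "0.055 -0.0209 0.0357 0 0" --pt "0.055 -0.0209 0.0357 0 0" --pt "0.055 -0.0209 0.0357 0 0" --pt "0.055 -0.0209 0.0357 0 0" --pt "0.055 -0.0209 0.0357 0 0" --pt "0.055 -0.0209 0.0357 0 0" --pt "0.055 0 0 -0.035 0" --pt "0.055 0 0 -0.035 0" --pt "0.055 0 0 -0.02 0" --pt "0.055 0 0 0 0" --pt "0.055 0 0 0 0"

```text
time_s: 40.55
ee_pos: [0.4315, 0.2841, 0.0888]
orientation: [[0.002, 1.0, -0.001], [1.0, -0.002, -0.0], [-0.0, -0.001, -1.0]]
force: [0.4, 0.2, -0.1]
gripper_width: 0.0552
grip_force: 0.0
```

>>> arm_command --pt "0.055 0 0 -0.03 0" --pt "0.055 0 0 -0.025 0" --pt "0.055 0 0 -0.012 0" --pt "0.055 0 0 -0.005 0" --pt "0.055 0 0 0 0" --pt "0.02 0 0 0 0" --pt "0.02 0 0 0 0" --pt "0.02 0 0 0 0" --pt "0.02 0 0 0 0"

```text
time_s: 41.45
ee_pos: [0.4323, 0.2843, 0.0179]
orientation: [[0.002, 1.0, 0.002], [1.0, -0.002, 0.001], [0.001, 0.002, -1.0]]
force: [-2.2, -1.4, 12.1]
gripper_width: 0.0307
grip_force: 58.2
```

>>> arm_command --pt "0.02 0 0 0.02 0" --pt "0.02 0 0 0.04 0" --pt "0.02 0 0 0.04 0" --pt "0.02 0 0 0.04 0" --pt "0.02 0.0208 -0.0357 0.01 0" --pt "0.02 0.0208 -0.0357 0 0" --pt "0.02 0.0208 -0.0357 0 0" --pt "0.02 0.0208 -0.0357 0 0" --pt "0.02 0.0208 -0.0357 0 0" --pt "0.02 0.0208 -0.0357 0 0" --pt "0.02 0.0208 -0.0357 0 0" --pt "0.02 0 0 0 0"

```text
time_s: 42.65
ee_pos: [0.5792, 0.0281, 0.1669]
orientation: [[0.009, 1.0, 0.001], [1.0, -0.009, -0.002], [-0.002, 0.001, -1.0]]
force: [-0.6, 0.0, -0.3]
gripper_width: 0.0304
grip_force: 59.8
```

>>> arm_command --pt "0.02 0 0 0 0" --pt "0.02 0 0 0 0"

```text
time_s: 42.85
ee_pos: [0.577, 0.035, 0.1671]
orientation: [[0.001, 1.0, 0.0], [1.0, -0.001, 0.0], [0.0, 0.0, -1.0]]
force: [-0.5, 0.2, -0.6]
gripper_width: 0.03
grip_force: 59.8
```

Run:
```python
from h import *
np.set_printoptions(precision=4,suppress=True)
e=get_state();p=e['ee_pos'];print(p,e['gripper_width'],e['orientation'][2])
im=viewer.camera('side');h=cv2.cvtColor(im,cv2.COLOR_RGB2HSV);m=(((h[...,0]<6)|(h[...,0]>174))&(h[...,1]>190)&(h[...,2]>60)).astype('uint8')
zc=p[2]-.0175
P=CAP+[p[0],p[1],zc];q=np.array([proj('side',x) for x in P])
n,l,st,ce=cv2.connectedComponentsWithStats(m);i=1+st[1:,4].argmax();print(st[i],'expected bbox',q.min(0),q.max(0))
# lower rim (collar) comparison: bottom row & horizontal extent of collar
g=l==i;ys,xs=np.nonzero(g);print('bottom',ys.max(),'collar x',xs[ys>ys.max()-6].min(),xs[ys>ys.max()-6].max())
cv2.imwrite('pics/c16.png',cv2.resize(im[150:250,230:340,::-1],None,fx=5,fy=5,interpolation=2))
```

```text
[0.577  0.035  0.1671] 0.030029639195871503 [ 0.0004  0.0003 -1.    ]
[276 184  18  22 278] expected bbox [275.9393 182.5603] [294.161 206.363]
bottom 205 collar x 277 293
```

The held cap's outline matches its expected outline within half a pixel, so I'll lower it.

>>> arm_command --pt "0.02 0.001 -0.0002 -0.012 0" --pt "0.02 0 0 -0.012 0" --pt "0.02 0 0 -0.006 0" --pt "0.02 0 0 -0.005 0" --pt "0.02 0 0 -0.005 0" --pt "0.02 0 0 -0.005 0" --pt "0.02 0 0 -0.003 0" --pt "0.02 0 0 0 0" --pt "0.02 0 0 0 0"

```text
time_s: 43.8
ee_pos: [0.5784, 0.0339, 0.1187]
orientation: [[0.002, 1.0, 0.0], [1.0, -0.002, 0.0], [0.0, 0.0, -1.0]]
force: [0.7, 0.4, -0.7]
gripper_width: 0.0303
grip_force: 59.8
```

>>> arm_command --pt "0.02 0 0 -0.001 0" --pt "0.02 0 0 -0.001 0" --pt "0.02 0 0 -0.001 0" --pt "0.02 0 0 0 0"

```text
time_s: 44.2
ee_pos: [0.5782, 0.0338, 0.1155]
orientation: [[0.002, 1.0, -0.0], [1.0, -0.002, -0.0], [-0.0, -0.0, -1.0]]
force: [0.6, 0.0, 0.4]
gripper_width: 0.0308
grip_force: 59.8
```

>>> arm_command --pt "0.02 0 0 -0.001 0" --pt "0.02 0 0 0 0" --pt "0.02 0 0 -0.001 0" --pt "0.02 0 0 0 0"

```text
time_s: 44.6
ee_pos: [0.5786, 0.034, 0.1148]
orientation: [[0.002, 1.0, 0.001], [1.0, -0.002, -0.0], [-0.0, 0.001, -1.0]]
force: [-6.8, -0.6, 22.1]
gripper_width: 0.0301
grip_force: 62.1
```

>>> arm_command --pt "0.06 0 0 0 0" --pt "0.06 0 0 0 0" --pt "0.06 0 0 0 0" --pt "0.06 0 0 0.03 0" --pt "0.06 0 0 0.04 0" --pt "0.06 0 0.01 0.02 0" --pt "0.06 -0.01 0.04 0 0" --pt "0.06 -0.01 0.04 0 0" --pt "0.06 -0.01 0.04 0 0" --pt "0.06 -0.01 0.04 0 0" --pt "0.06 0 0 0 0" --pt "0.06 0 0 0 0"

```text
time_s: 45.8
ee_pos: [0.538, 0.2045, 0.2034]
orientation: [[0.0, 1.0, -0.0], [1.0, -0.0, -0.0], [-0.0, -0.0, -1.0]]
force: [0.2, -0.6, -0.2]
gripper_width: 0.06
grip_force: 0.0
```

```bash
cat >> h.py <<'E'
def box(x,y,a,L=.05,W=.012,z0=.064,z1=.094):
    R=np.array([[np.cos(a),-np.sin(a)],[np.sin(a),np.cos(a)]])
    return np.array([[*(R@[i*L/2,j*W/2]+[x,y]),z] for i in(-1,1) for j in(-1,1) for z in(z0,z1)])
def hull(c,P):
    im=np.zeros((420,560),np.uint8);q=np.array([proj(c,p) for p in P])
    return cv2.fillConvexPoly(im,cv2.convexHull(np.round(q*16).astype(np.int32)),1,lineType=8,shift=4).astype(bool)
def keyfit(obs,x0):
    best=None
    from scipy.optimize import minimize
    def f(s):
        t=0
        for c,g in obs.items():
            h=hull(c,box(*s));t+=1-(h&g).sum()/(h|g).sum()
        return t
    return min((minimize(f,[x0[0],x0[1],a],method='Nelder-Mead',options=dict(initial_simplex=[[x0[0],x0[1],a],[x0[0]+.006,x0[1],a],[x0[0],x0[1]+.006,a],[x0[0],x0[1],a+.25]])) for a in x0[2]),key=lambda r:r.fun)
E
python3 - <<'E'
from h import *
np.set_printoptions(precision=4,suppress=True)
print(get_state()['ee_pos'])
ims=snap('17');o=look('key_grip')
for c in o: print(c,[(d[0],d[1],d[2]) for d in o[c]])
near=lambda c:[d for d in o[c] if np.hypot(*(d[1]-proj(c,[.514,-.311,.08])))<15]
obs={c:near(c)[0][3] for c in o if near(c)}
if obs: r=keyfit(obs,[.514,-.311,np.linspace(-.6,.2,5)]);print(r.x,r.fun)
for c in obs: r=keyfit({c:obs[c]},[.514,-.311,[-.4,-.2,0]]);print(c,r.x,r.fun)
# dial centre & red tick, orange blob
for c,im in ims.items():
    h=cv2.cvtColor(im,cv2.COLOR_RGB2HSV);u=proj(c,[.514,-.313,.06]).astype(int)
    k=np.zeros(im.shape[:2],bool);k[u[1]-32:u[1]+32,u[0]-32:u[0]+32]=1
    m=(k&(h[...,0]<20)&(h[...,1]>150)&(h[...,2]>70)).astype('uint8')
    n,l,st,ce=cv2.connectedComponentsWithStats(m)
    print(c,[(st[i,4],ce[i],im[l==i].mean(0).astype(int),plane(c,ce[i],.05)[:2],plane(c,ce[i],.09)[:2]) for i in range(1,n)])
for n,z in dict(cap=.118,clamp_ring=.093).items():
    o=look(n);print(n,[(c,round(d[0],2),d[1],plane(c,d[1],z)[:2]) for c in o for d in o[c] if abs(d[1][0]-270)<25])
t=cv2.cvtColor(ims['top'],cv2.COLOR_RGB2BGR);s=cv2.cvtColor(ims['side'],cv2.COLOR_RGB2BGR)
g=lambda im,x,y,w,h,k:cv2.resize(im[y:y+h,x:x+w],None,fx=k,fy=k,interpolation=2)
im=np.vstack([np.hstack([g(t,391,204,66,66,6),g(s,302,138,66,66,6)]),np.hstack([g(t,226,180,80,40*2,5)[100:300],g(s,244,190,78,80,5)[:200][:,:392]])[:,:792]]);print(im.shape)
cv2.imwrite('pics/c17.png',np.clip(im*1.4,0,255).astype('uint8'))
E
```

```text
[0.538  0.2045 0.2034]
top [(0.52, array([428.8627, 231.6989]), [422.6, 220.2, 11.2, 23.7])]
side [(0.75, array([332.8238, 154.981 ]), [325.9, 148.3, 15.9, 13.3])]
[ 0.5161 -0.3131 -0.3345] 0.3957029049649956
top [ 0.516  -0.3121 -0.2782] 0.24137931034482762
side [ 0.5162 -0.3124 -0.4557] 0.14084507042253525
top [(np.int32(42), array([429.9286, 222.3095]), array([107,  60,  29]), array([ 0.5408, -0.3296]), array([ 0.5346, -0.3149])), (np.int32(3), array([423., 251.]), array([123,  51,  45]), array([ 0.48  , -0.3017]), array([ 0.4763, -0.2882]))]
side [(np.int32(39), array([326.5641, 152.2821]), array([180,  90,  42]), array([ 0.5437, -0.3668]), array([ 0.5346, -0.3031]))]
cap [('top', 0.91, array([263.9116, 219.5305]), array([0.5777, 0.0344])), ('side', 0.53, array([283.7352, 214.5229]), array([0.5758, 0.0498]))]
clamp_ring []Traceback (most recent call last):
  File "<stdin>", line 21, in <module>
    return _nx.concatenate(arrs, 0, dtype=dtype, casting=casting)
           ~~~~~~~~~~~~~~~^^^^^^^^^^^^^^^^^^^^^^^^^^^^^^^^^^^^^^^
ValueError: all the input array dimensions except for the concatenation axis must match exactly, but along dimension 1, the array at index 0 has size 792 and the array at index 1 has size 790
```

>>> arm_command --pt "0.06 -0.002 -0.04 0 0.11" --pt "0.06 -0.002 -0.043 0 0.11" --pt "0.06 -0.002 -0.043 0 0.11" --pt "0.06 -0.002 -0.043 0 0.11" --pt "0.06 -0.002 -0.043 0 0.11" --pt "0.06 -0.002 -0.043 0 0.11" --pt "0.06 -0.002 -0.043 0 0.11" --pt "0.06 -0.002 -0.043 0 0.11" --pt "0.06 -0.002 -0.043 0 0.11" --pt "0.06 -0.002 -0.043 0 0.11" --pt "0.06 -0.002 -0.043 0 0.1" --pt "0.06 0 -0.043 0 0.1"

```text
time_s: 47.4
ee_pos: [0.5156, -0.3114, 0.2037]
orientation: [[-0.964, 0.266, -0.0], [0.266, 0.964, -0.0], [-0.0, -0.0, -1.0]]
force: [0.7, 0.1, 0.6]
gripper_width: 0.0601
grip_force: 0.0
```

>>> arm_command --pt "0.05 0 0 -0.03 0" --pt "0.05 0 0 -0.02 0" --pt "0.05 0 0 0 0" --pt "0.05 0 0 0 0"

```text
time_s: 47.8
ee_pos: [0.5165, -0.309, 0.1542]
orientation: [[-0.963, 0.269, 0.0], [0.269, 0.963, 0.0], [-0.0, 0.0, -1.0]]
force: [-0.2, 0.1, 1.0]
gripper_width: 0.0499
grip_force: 0.0
```

Run:
```python
from h import *
e=get_state();print(e['ee_pos'],np.arctan2(e['orientation'][1,1],e['orientation'][0,1]),e['q'])
s=viewer.camera('side')[:,:,::-1]
im=np.hstack([cv2.resize(s[105:205,285:365],None,fx=5,fy=5,interpolation=2),cv2.resize(s[180:280,245:325],None,fx=5,fy=5,interpolation=2)]);cv2.imwrite('pics/c18.png',np.clip(im*1.1,0,255).astype('uint8'))
```

```text
[ 0.51649266 -0.30903933  0.15415164] 1.2981376369267459 [ 0.96791268  0.69112251 -0.7958212   1.70517047  0.57402683  0.99403609
  1.26044531]
```

View pics/c18.png

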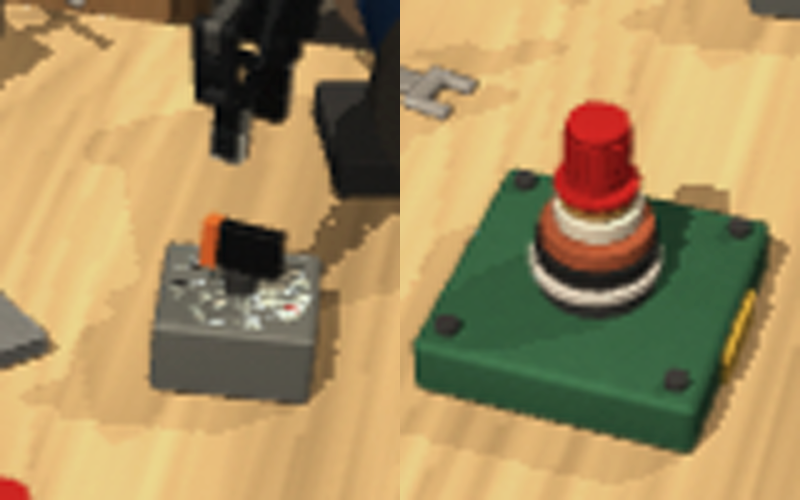

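The stack is complete with the cap upright on the post. The gripper is above the key at left, and its orange end is toward the upper left. I'll grip the key.

>>> arm_command --pt "0.04 -0.0005 -0.003 -0.03 0" --pt "0.035 0 0 -0.03 0" --pt "0.035 0 0 -0.02 0" --pt "0.035 0 0 -0.01 0" --pt "0.035 0 0 0 0" --pt "0.035 0 0 0 0"

```text
time_s: 48.45
ee_pos: [0.5165, -0.3123, 0.0649]
orientation: [[-0.963, 0.269, 0.001], [0.269, 0.963, -0.001], [-0.002, -0.0, -1.0]]
force: [0.1, 0.4, 0.8]
gripper_width: 0.0349
grip_force: 0.0
```

>>> arm_command --pt "0.0 0 0 0 0" --pt "0.0 0 0 0 0" --pt "0.0 0 0 0 0" --pt "0.0 0 0 0 0"

```text
time_s: 48.85
ee_pos: [0.5156, -0.314, 0.065]
orientation: [[-0.963, 0.271, 0.0], [0.271, 0.963, -0.003], [-0.001, -0.003, -1.0]]
force: [-6.8, -6.2, 13.1]
gripper_width: 0.011
grip_force: 59.6
```

```bash
cat > k.py <<'E'
from h import *
e=get_state();np.set_printoptions(precision=4,suppress=True)
print(e['time_s'],e['ee_pos'],'yang',np.arctan2(e['orientation'][1,1],e['orientation'][0,1]),'w',e['gripper_width'],'grip',e['grip_force'],'F',e['force'],'T',e['torque'],'q',e['q'])
E
python3 k.py
```

```text
48.85 [ 0.5156 -0.314   0.065 ] yang 1.2966487199388907 w 0.01097666496688068 grip 59.60212131551401 F [-6.7835 -6.1935 13.0762] T [-1.2636  1.2203  0.0444] q [ 0.9225  0.8036 -0.7162  1.7521  0.6836  0.851   1.1835]
```

>>> arm_command --pt "0.0 -0.0007 -0.002 0 0" --pt "0.0 0 0 0 -0.1" --pt "0.0 0 0 0 -0.1" --pt "0.0 0 0 0 -0.1" --pt "0.0 0 0 0 -0.1" --pt "0.0 0 0 0 0"

```text
time_s: 49.45
ee_pos: [0.5153, -0.3145, 0.065]
orientation: [[-0.78, 0.626, 0.001], [0.626, 0.78, -0.001], [-0.001, -0.001, -1.0]]
force: [-4.7, 0.6, 11.7]
gripper_width: 0.0109
grip_force: 59.8
```

```bash
python3 k.py
```

```text
49.45 [ 0.5153 -0.3145  0.065 ] yang 0.8938779342385381 w 0.010877265513835084 grip 59.819990586348695 F [-4.7119  0.5653 11.7482] T [ 0.0962  0.8278 -0.0201] q [ 0.8679  0.7765 -0.6248  1.7546  0.6034  0.8098  0.8435]
```

>>> arm_command --pt "0.0 0 0 0 -0.12" --pt "0.0 0 0 0 -0.12" --pt "0.0 0 0 0 -0.12" --pt "0.0 0 0 0 -0.12" --pt "0.0 0 0 0 -0.12" --pt "0.0 0 0 0 0" --pt "0.03 0 0 0 0" --pt "0.03 0 0 0 0" --pt "0.0 0 0 0 0" --pt "0.0 0 0 0 0" --pt "0.0 0 0 0 0"

```text
time_s: 50.55
ee_pos: [0.5149, -0.3146, 0.0647]
orientation: [[-0.293, 0.956, -0.0], [0.956, 0.293, -0.001], [-0.001, -0.001, -1.0]]
force: [-7.9, 1.0, 21.1]
gripper_width: 0.011
grip_force: 87.1
```

```bash
python3 k.py
```

```text
50.55 [ 0.5149 -0.3146  0.0647] yang 0.2975591482150299 w 0.010975914517693433 grip 87.0821234327741 F [-7.9164  0.9987 21.0733] T [ 0.2785  1.7159 -0.0017] q [ 0.7764  0.7432 -0.4816  1.7598  0.4757  0.7565  0.3482]
```

>>> arm_command --pt "0.0 0 0 0 -0.12" --pt "0.0 0 0 0 -0.12" --pt "0.0 0 0 0 -0.12" --pt "0.0 0 0 0 -0.12" --pt "0.0 0 0 0 -0.12" --pt "0.0 0 0 0 -0.12" --pt "0.0 0 0 0 -0.12" --pt "0.0 0 0 0 -0.12" --pt "0.0 0 0 0 -0.12" --pt "0.0 0 0 0 0" --pt "0.0 0 0 0 0"

```text
time_s: 51.65
ee_pos: [0.514, -0.3146, 0.0646]
orientation: [[0.705, 0.709, -0.002], [0.709, -0.705, -0.001], [-0.002, -0.001, -1.0]]
force: [-13.5, 2.2, 24.1]
gripper_width: 0.0111
grip_force: 88.1
```

```bash
python3 k.py
```

```text
51.65 [ 0.514  -0.3146  0.0646] yang -0.7827877343661588 w 0.011067426695287427 grip 88.05673019145615 F [-13.5234   2.2387  24.1369] T [0.2879 2.8738 0.0429] q [ 0.591   0.7066 -0.2052  1.7711  0.2124  0.6868 -0.5142]
```

>>> arm_command --pt "0.03 0 0 0 0" --pt "0.03 0 0 0 0" --pt "0.0 0 0 0 0" --pt "0.0 0 0 0 0" --pt "0.0 0 0 0 0" --pt "0.0 0 0 0 -0.12" --pt "0.0 0 0 0 -0.12" --pt "0.0 0 0 0 -0.12" --pt "0.0 0 0 0 -0.12" --pt "0.0 0 0 0 -0.12" --pt "0.0 0 0 0 0"

```text
time_s: 52.75
ee_pos: [0.5151, -0.3138, 0.0646]
orientation: [[0.983, 0.183, -0.0], [0.183, -0.983, 0.0], [-0.0, -0.0, -1.0]]
force: [-7.4, 4.8, 23.8]
gripper_width: 0.0114
grip_force: 87.1
```

```bash
python3 k.py
```

```text
52.75 [ 0.5151 -0.3138  0.0646] yang -1.386373157387321 w 0.0113514412472295 grip 87.08000816870481 F [-7.4343  4.8487 23.8002] T [ 0.9931  1.6536 -0.0143] q [ 0.4809  0.7017 -0.0467  1.7769  0.0489  0.6643 -0.9796]
```

>>> arm_command --pt "0.03 0 0 0 0" --pt "0.03 0 0 0 0" --pt "0.0 0 0 0 0" --pt "0.0 0 0 0 0" --pt "0.0 0 0 0 0" --pt "0.0 0 0 0 -0.1" --pt "0.0 0 0 0 -0.1" --pt "0.0 0 0 0 -0.08" --pt "0.0 0 0 0 0"

```text
time_s: 53.65
ee_pos: [0.5153, -0.314, 0.0645]
orientation: [[0.996, -0.094, 0.0], [-0.094, -0.996, 0.0], [0.0, -0.0, -1.0]]
force: [-5.3, 3.3, 21.3]
gripper_width: 0.0111
grip_force: 100.6
```

```bash
python3 k.py
```

```text
53.65 [ 0.5153 -0.314   0.0645] yang -1.6650232227682091 w 0.011075034789450303 grip 100.57161636650562 F [-5.3155  3.2876 21.3053] T [ 1.0272  1.2435 -0.0027] q [ 0.4304  0.7033  0.0273  1.7796 -0.0291  0.6589 -1.1908]
```

>>> arm_command --pt "0.0 0 0 0 -0.05" --pt "0.0 0 0 0 -0.05" --pt "0.0 0 0 0 0"

```text
time_s: 53.95
ee_pos: [0.5153, -0.3141, 0.0645]
orientation: [[0.981, -0.192, 0.0], [-0.192, -0.981, 0.0], [0.0, -0.0, -1.0]]
force: [-6.4, 3.8, 22.5]
gripper_width: 0.0111
grip_force: 100.5
```

```bash
python3 k.py
```

```text
53.95 [ 0.5153 -0.3141  0.0645] yang -1.7639398338933785 w 0.011145945427289805 grip 100.5091321002692 F [-6.3662  3.8108 22.4986] T [ 0.8949  1.2267 -0.0199] q [ 0.4127  0.7044  0.0535  1.7805 -0.0571  0.6577 -1.2653]
```

>>> arm_command --pt "0.0 0 0 0 -0.04" --pt "0.0 0 0 0 -0.04" --pt "0.0 0 0 0 0"

```text
time_s: 54.25
ee_pos: [0.5153, -0.3141, 0.0645]
orientation: [[0.963, -0.269, 0.0], [-0.269, -0.963, 0.0], [0.0, -0.0, -1.0]]
force: [-4.5, 3.7, 22.3]
gripper_width: 0.011
grip_force: 100.5
```

```bash
python3 k.py
```

```text
54.25 [ 0.5153 -0.3141  0.0645] yang -1.843552071982335 w 0.01100666824996102 grip 100.4809726215899 F [-4.4945  3.7265 22.2695] T [ 0.8769  1.2005 -0.0252] q [ 0.3982  0.7055  0.0747  1.7813 -0.0798  0.6572 -1.3252]
```

>>> arm_command --pt "0.0 0 0 0 -0.04" --pt "0.0 0 0 0 -0.02" --pt "0.0 0 0 0 0"

```text
time_s: 54.55
ee_pos: [0.5153, -0.3142, 0.0645]
orientation: [[0.945, -0.326, 0.0], [-0.326, -0.945, -0.0], [0.0, -0.0, -1.0]]
force: [-5.5, 4.4, 22.5]
gripper_width: 0.0112
grip_force: 100.5
```

```bash
python3 k.py
```

```text
54.55 [ 0.5153 -0.3142  0.0645] yang -1.9028289386470139 w 0.011155640578792104 grip 100.451679113321 F [-5.5021  4.3673 22.5227] T [ 0.8437  1.1862 -0.0093] q [ 0.3875  0.7065  0.0906  1.7819 -0.0966  0.657  -1.3697]
```

>>> arm_command --pt "0.0 0 0 0 -0.03" --pt "0.0 0 0 0 -0.03" --pt "0.0 0 0 0 0"

```text
time_s: 54.85
ee_pos: [0.5156, -0.3144, 0.0647]
orientation: [[0.924, -0.381, 0.001], [-0.381, -0.924, -0.001], [0.001, 0.0, -1.0]]
force: [-4.1, 1.3, 20.5]
gripper_width: 0.0113
grip_force: 80.1
```

```bash
python3 k.py
```

```text
54.85 [ 0.5156 -0.3144  0.0647] yang -1.9621616246129572 w 0.01134760512513344 grip 80.12296217959374 F [-4.0999  1.2902 20.4695] T [0.4474 0.7852 0.7731] q [ 0.3765  0.7075  0.1066  1.7823 -0.1135  0.6565 -1.4145]
```

>>> arm_command --pt "0.0 0 0 0 -0.03" --pt "0.0 0 0 0 -0.03" --pt "0.0 0 0 0 0"

```text
time_s: 55.15
ee_pos: [0.5156, -0.3143, 0.0647]
orientation: [[0.9, -0.435, 0.001], [-0.435, -0.9, -0.001], [0.001, 0.0, -1.0]]
force: [-5.4, 2.1, 23.0]
gripper_width: 0.0113
grip_force: 108.5
```

```bash
python3 k.py
```

```text
55.15 [ 0.5156 -0.3143  0.0647] yang -2.0206824474602314 w 0.011281845433701478 grip 108.46429739613086 F [-5.4169  2.0664 22.9691] T [0.5347 1.0529 1.8745] q [ 0.3655  0.7086  0.1225  1.7829 -0.1302  0.6568 -1.4588]
```

The torque rises steeply (0.8, then 1.9 N m), so the key is at its stop. I'll ease off a little, release and lift away.

>>> arm_command --pt "0.0 0 0 0 0.04" --pt "0.0 0 0 0 0.02" --pt "0.0 0 0 0 0"

```text
time_s: 55.45
ee_pos: [0.5154, -0.3142, 0.0646]
orientation: [[0.925, -0.38, 0.001], [-0.38, -0.925, -0.0], [0.001, -0.0, -1.0]]
force: [-4.2, 3.0, 22.8]
gripper_width: 0.011
grip_force: 85.7
```

```bash
python3 k.py
```

```text
55.45 [ 0.5154 -0.3142  0.0646] yang -1.9603252074692317 w 0.011048609129825459 grip 85.72450640145689 F [-4.1658  3.0348 22.802 ] T [0.7169 1.0973 0.7303] q [ 0.3771  0.7075  0.1059  1.7824 -0.113   0.6568 -1.4131]
```

>>> arm_command --pt "0.035 0 0 0 0" --pt "0.035 0 0 0 0" --pt "0.035 0 0 0 0" --pt "0.035 0 0 0.03 0" --pt "0.035 0 0 0.04 0" --pt "0.035 0 0 0.04 0" --pt "0.035 0 0.03 0.03 0" --pt "0.035 0 0.045 0 0" --pt "0.035 0 0.045 0 0" --pt "0.035 0 0.045 0 0" --pt "0.035 0 0.045 0 0" --pt "0.035 0 0.045 0 0"

```text
time_s: 56.65
ee_pos: [0.5147, -0.0574, 0.2035]
orientation: [[0.924, -0.381, -0.0], [-0.381, -0.924, 0.0], [-0.0, 0.0, -1.0]]
force: [1.2, 1.0, -1.1]
gripper_width: 0.035
grip_force: 0.0
```

>>> arm_command --pt "0.035 0 0.045 0 0" --pt "0.035 0 0.045 0 0" --pt "0.035 0 0.045 0 0" --pt "0.035 0 0.045 0 0" --pt "0.035 0 0.045 0 0" --pt "0.035 0 0 0 0"

```text
time_s: 57.25
ee_pos: [0.5141, 0.1724, 0.2032]
orientation: [[0.927, -0.374, -0.001], [-0.374, -0.927, 0.002], [-0.001, -0.002, -1.0]]
force: [0.1, -0.2, -0.5]
gripper_width: 0.0349
grip_force: 0.0
```

```bash
python3 k.py
python3 - <<'E'
from h import *
np.set_printoptions(precision=4,suppress=True)
ims=snap('20');o=look('key_grip');P=[.5153,-.314]
near=lambda c:[d for d in o[c] if np.hypot(*(d[1]-proj(c,[*P,.08])))<15]
obs={c:near(c)[0][3] for c in o if near(c)}
for c in obs: r=keyfit({c:obs[c]},[*P,[-.6,-.4,-.2]]);print(c,r.x,r.fun)
for c,im in ims.items():
    h=cv2.cvtColor(im,cv2.COLOR_RGB2HSV);u=proj(c,[.514,-.313,.06]).astype(int)
    k=np.zeros(im.shape[:2],bool);k[u[1]-32:u[1]+32,u[0]-32:u[0]+32]=1
    n,l,st,ce=cv2.connectedComponentsWithStats((k&(h[...,0]<20)&(h[...,1]>150)&(h[...,2]>70)).astype('uint8'))
    for i in range(1,n):
        w=plane(c,ce[i],.088)[:2];print(c,st[i,4],'orange',w,np.arctan2(*(w-P)[::-1])-2*np.pi)
for n,z in dict(cap=.118,wheel_polish=.083,wheel_medium=.071,wheel_coarse=.059).items():
    o=look(n);print(n,[(c,round(d[0],2),d[1],plane(c,d[1],z)[:2]) for c in o for d in o[c] if abs(d[1][0]-270)<25])
E
```

```text
57.25 [0.5141 0.1724 0.2032] yang -1.9545128773516762 w 0.03493863806220716 grip 0.0 F [ 0.1074 -0.2275 -0.4672] T [-0.0328  0.0179 -0.065 ] q [-0.4661  0.4248  0.0463  1.8515 -0.0281  0.8655 -2.3602]
top [ 0.5127 -0.3105 -0.2597] 0.18947368421052635
side [ 0.5148 -0.3154 -0.4055] 0.22368421052631582
top 48 orange [ 0.4962 -0.3053] -3.5677380679702977
top 3 orange [ 0.4764 -0.2889] -3.715678880846254
side 52 orange [ 0.4956 -0.2962] -3.8767825996097725
cap [('top', 0.91, array([263.9039, 219.8687]), array([0.5769, 0.0345])), ('side', 0.56, array([280.5498, 218.3162]), array([0.5795, 0.0657]))]
wheel_polish [('top', 0.5, array([268.5 , 230.25]), array([0.5606, 0.0275])), ('side', 0.64, array([280.6392, 224.949 ]), array([0.5831, 0.0505])), ('side', 0.49, array([283.6362, 245.1119]), array([0.5573, 0.1185]))]
wheel_medium [('top', 0.53, array([261.1909, 229.5879]), array([0.5661, 0.043 ]))]
wheel_coarse [('top', 0.64, array([256.5336, 143.1819]), array([0.7693, 0.031 ])), ('side', 0.64, array([282.707 , 233.9231]), array([0.5761, 0.0556]))]
```

Key fits after release are ambiguous by about 0.1 rad, so I'll grip it again to check it's still at the stop.

>>> arm_command --pt "0.035 0 -0.045 0 0" --pt "0.035 0 -0.045 0 0" --pt "0.035 0 -0.045 0 0" --pt "0.035 0 -0.045 0 0" --pt "0.035 0 -0.045 0 0" --pt "0.035 0 -0.045 0 0" --pt "0.035 0 -0.045 0 0" --pt "0.035 0 -0.045 0 0" --pt "0.035 0 -0.045 0 0" --pt "0.035 0 -0.045 0 0" --pt "0.035 0 -0.036 0 0" --pt "0.035 0 0 0 0"

```text
time_s: 59.05
ee_pos: [0.5135, -0.3256, 0.2034]
orientation: [[0.922, -0.387, -0.001], [-0.387, -0.922, -0.002], [0.0, 0.002, -1.0]]
force: [-0.5, 0.7, 0.5]
gripper_width: 0.035
grip_force: 0.0
```

>>> arm_command --pt "0.035 0 0 -0.03 0" --pt "0.035 0 0 -0.02 0" --pt "0.035 0 0 0 0" --pt "0.035 0 0 0 0"

```text
time_s: 59.45
ee_pos: [0.5152, -0.32, 0.1541]
orientation: [[0.925, -0.381, -0.0], [-0.381, -0.925, 0.0], [-0.0, -0.0, -1.0]]
force: [0.8, 0.4, 0.7]
gripper_width: 0.035
grip_force: 0.0
```

```bash
python3 k.py
```

```text
59.45 [ 0.5152 -0.32    0.1541] yang -1.9618390653900208 w 0.03500637339252408 grip 0.0 F [0.8221 0.404  0.7323] T [-0.0032 -0.0185 -0.0092] q [ 0.3636  0.5865  0.1377  1.7272 -0.1027  0.835  -1.4142]
```

>>> arm_command --pt "0.035 0 0.006 -0.03 0.02" --pt "0.035 0 0 -0.03 0.02" --pt "0.035 0 0 -0.02 0" --pt "0.035 0 0 -0.0095 0" --pt "0.035 0 0 0 0" --pt "0.0 0 0 0 0" --pt "0.0 0 0 0 0" --pt "0.0 0 0 0 0" --pt "0.0 0 0 0 0"

```text
time_s: 60.35
ee_pos: [0.5159, -0.3145, 0.0657]
orientation: [[0.939, -0.344, 0.002], [-0.344, -0.939, -0.001], [0.002, 0.0, -1.0]]
force: [-0.6, 1.9, 5.7]
gripper_width: 0.0109
grip_force: 58.4
```

```bash
python3 k.py
```

```text
60.35 [ 0.5159 -0.3145  0.0657] yang -1.9220055142704622 w 0.010921813868335309 grip 58.44336211681366 F [-0.6465  1.8759  5.727 ] T [0.2469 0.1984 0.0371] q [ 0.3786  0.7057  0.1036  1.7818 -0.1102  0.6575 -1.3772]
```

>>> arm_command --pt "0.0 0 0 0 -0.02" --pt "0.0 0 0 0 0" --pt "0.0 0 0 0 0"

```text
time_s: 60.65
ee_pos: [0.5159, -0.3145, 0.0657]
orientation: [[0.932, -0.362, 0.002], [-0.362, -0.932, -0.001], [0.002, 0.0, -1.0]]
force: [-1.0, 1.4, 6.7]
gripper_width: 0.0114
grip_force: 58.8
```

```bash
python3 k.py
```

```text
60.65 [ 0.5159 -0.3145  0.0657] yang -1.941354038393065 w 0.011421423058788285 grip 58.84083867073059 F [-1.0245  1.403   6.7285] T [0.1551 0.2331 0.5368] q [ 0.3749  0.7061  0.109   1.782  -0.1156  0.6575 -1.3919]
```

The torque rises again straight away, so the key is at its stop. I'll release with little torque on it and withdraw.

>>> arm_command --pt "0.0 0 0 0 0.01" --pt "0.0 0 0 0 0" --pt "0.035 0 0 0 0" --pt "0.035 0 0 0 0" --pt "0.035 0 0 0 0" --pt "0.035 0 0 0.02 0" --pt "0.035 0 0 0.04 0" --pt "0.035 0 0 0.04 0" --pt "0.035 -0.02 -0.03 0.04 0" --pt "0.035 -0.02 -0.04 0 0" --pt "0.035 -0.02 -0.04 0 0" --pt "0.035 0 0 0 0"

```text
time_s: 61.85
ee_pos: [0.4523, -0.4278, 0.2018]
orientation: [[0.933, -0.36, -0.001], [-0.36, -0.933, -0.003], [0.0, 0.003, -1.0]]
force: [-0.5, -0.2, -0.8]
gripper_width: 0.0347
grip_force: 0.0
```

```bash
python3 k.py
python3 - <<'E'
from h import *
np.set_printoptions(precision=4,suppress=True)
ims=snap('22')
for n,z in dict(cap=.118,wheel_polish=.083,wheel_medium=.071,wheel_coarse=.059,flange=.049).items():
    o=look(n);print(n,[(c,round(d[0],2),d[1],plane(c,d[1],z)[:2]) for c in o for d in o[c] if abs(d[1][0]-270)<25])
a=cv2.imread('pics/side_1.png').astype(int);b=ims['side'][:,:,::-1].astype(int)
for n,(x,y,w,h) in dict(knife=(160,262,78,60),tin=(196,200,32,38),spanner=(202,175,60,30),brush=(252,142,45,38),stick=(338,232,18,32)).items(): print(n,'mean change',abs(a-b)[y:y+h,x:x+w].mean().round(1))
E
```

```text
61.85 [ 0.4523 -0.4278  0.2018] yang -1.9394813593757365 w 0.034699881120913 grip 0.0 F [-0.5313 -0.2221 -0.7508] T [ 0.0161  0.0197 -0.0521] q [ 0.5554  0.5535  0.1562  1.6447 -0.097   0.9499 -1.1945]
cap [('top', 0.81, array([263.6546, 219.4672]), array([0.5779, 0.0349])), ('side', 0.64, array([284.1599, 212.1691]), array([0.5771, 0.0408]))]
wheel_polish [('side', 0.49, array([284.1886, 224.9716]), array([0.5746, 0.0481]))]
wheel_medium [('top', 0.54, array([259.6366, 231.2639]), array([0.5629, 0.0467])), ('side', 0.45, array([282.5054, 229.2419]), array([0.5778, 0.0517]))]
wheel_coarse [('top', 0.55, array([270.1875, 235.1875]), array([0.5536, 0.0251]))]
flange [('side', 0.55, array([283.4018, 237.6577]), array([0.5735, 0.058 ]))]
knife mean change 4.7
tin mean change 7.1
spanner mean change 2.4
brush mean change 1.2
stick mean change 0.5
```

```bash
python3 -c "
from cell import finish_job
print(finish_job())"
```

```text
the job is handed in; nothing more can be done
None
```

The job is handed in: the spindle holds the flange, then the dark grey, brick-red and white wheels (blue was not on the bench), then the brass clamp ring and the red cap. The timer key was wound in four partial turns to its stop, and I never touched the tin, brush, spanner, stick or knife.

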